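# Set the slide pin and hang the tubing comb plate

## Task

Set up the tubing jig: with slow, gentle nudges against the end of the stiff carriage, bring its pointers level with the engraved line (within about 3 mm), never going past the line, and keep your fingers off the carriage's pin. Then pick up the notched comb plate by its upright grip, line both of its holes up with the two pins and lower it gently; let go only once it lies flat on both blocks, with the carriage still on the line. Leave the two bottles alone.

Things in the scene. Friction and masses are not known exactly. Their poses are not given: they have to be found in the camera images.
- jig: Fixed metal jig: a bed 130 mm (x) x 330 mm (y), 20 mm thick. Origin under its centre; x across, y along the slide, z up; y lies within 0.15 rad of world y. At its -y end a fixed block 90 x 60 mm, top 55 mm above the bench, carries an upright pin. On the +y part rides the carriage, a steel block 90 (x) x 95 mm (y), 22 to 55 mm above the bench, with an equal pin in mid-top
- carriage (a joint): place of the carriage along the jig's y, in m: 0 with its pointers and pin level with the engraved line, positive (start 0.04 to 0.08) on the +y side, negative when past the line. Push it towards -y. Stiff: dry friction about 9 N, slight damping; no spring-back, it stays where left. End stops at -0.03 and 0.09
- line (a point): point on the bed's top (20 mm above the bench) on the jig's middle line, level with the engraved line: a dark stroke 2.5 mm wide across the bed's two free 20 mm margins, a small pointed index at the outer end of each. The two small pointed lugs midway along the carriage's sides must come level with these. Axes as the jig's
- push_face (a point): centre of the carriage's +y end face, the face to push (90 mm wide, 22 to 55 mm above the bench); 47.5 mm from the carriage's pin axis; moves with the carriage. Axes as the jig's
- slide_pin (a point): foot of the pin in the middle of the carriage's top: steel, diameter 13 mm, 30 mm tall, cone-shaped in the top 9 mm, the foot 55 mm above the bench. Not to be touched by the fingers
- fixed_pin (a point): foot of the pin on the fixed block, 55 mm above the bench; the pin is equal to the slide pin. The two pins are 150 mm apart when the carriage is on the line
- seat_mid (a point): point midway between the two pin feet when the carriage is on the line, 55 mm above the bench: where the middle of the plate's underside belongs. Axes as the jig's
- plate_grip (a point): centre of the comb plate's upright grip, 36 mm above the plate's underside: a blade 14 mm thick (x), 60 mm long (y), from 8 to 60 mm above the underside. x across the plate, y along it. The plate starts flat on the bench between robot and jig, y within 0.15 rad of world y; about 0.4 kg
- plate_under (a point): middle of the comb plate's underside; axes as the grip's. The plate is white plastic, 72 mm (x) x 210 mm (y) x 8 mm, notched along both long edges, alike either way round, with two through holes of 20 mm diameter 150 mm apart, 75 mm either side of the grip along y
- bottle_a: white plastic bottle, diameter 86 mm, 177 mm tall, origin at the centre of its underside: leave alone
- bottle_b: a second, equal bottle: leave alone
Not all that is in view belongs to the job. Leave any orange or red look-alike of the part that bears plate_grip alone.

How it is judged:
By the outcome, as a careful person would: the job done as asked, in the order asked, and still so for the second after the job is handed in, with the robot touching nothing.
It also fails if it takes over 58 s, if anything falls off the work surface, if the arm or the gripper's body presses on something with over 40 N, if the wrist force passes 120 N, or if a joint passes its speed limit or range.

## Robot

A 6-joint arm with a two-finger parallel gripper is mounted at the origin on the work surface. World frame = base frame: x ahead of the robot, y to its left, z up, the work surface at z = 0. Lengths are in mm, angles in rad, forces in N, time in s.
With the tool pointing down it reaches from about 300 to 875 mm from the base axis. Payload 6.4 kg.
Tool frame: the origin (TCP) lies at the very end of the fingers, on their centre line; the grasp point (between the pads) lies 19 mm behind it; z points along the fingers, y is the direction in which the jaws open and shut (so a half turn about z gives the same grasp; the last joint's range is limited). The gripper opens to 88 mm and grips with 3 to 60 N. Pads are 18 mm wide; open, the fingers measure 123 mm over their backs; the gripper's body (75 mm by 187 mm) begins 45 mm behind the grasp point.
Start: joints at [-1.501, 0.181, 1.607, -0, 1.354, -0.206], TCP at [156.598, -553.28, 238.714] pointing down, gripper open.
Joint ranges: [-2.99, 2.99], [-0.89, 2.07], [0.3, 2.58], [-1.14, 4.28], [0, 2.63], [-3.12, 3.12]. Speed limits (rad/s): [2.57, 2.57, 3.01, 3.14, 3.14, 3.14].

## Interface

Orientations are given as a unit quaternion [x, y, z, w].
In Python, from rig import get_state, read_camera, camera_params, finish_job gives the robot as it stands.
- The arm moves only by the tool play_rows, never from a script. Its argument "moves" is a list of rows, each a list of 5 numbers: the opening in per cent of the stroke, from 0 (shut) to 100 (fully open), then the shift along the tool's x, y, z in cm, then the turn about the tool's z in degrees. In form: [[gripper, x, y, z, yaw], ...]. A call has exactly 8 rows; each row is the pose to reach, as a shift and turn from the pose commanded when the call began, along the tool's axes at that moment; what a row does not reach only later rows make up. A row lasts 1/10 s, in which the tool goes at most 50 mm and 8.59 degrees, less where a joint would pass 70% of its speed; a pose out of reach is approached as far as the arm can. A call with a gripper value outside its range is refused whole. The fingers move at their own pace and stop on an object; the grip force is fixed at half the most. Time passes only in rows, so rows that repeat a pose let the fingers close, or fill a call up. It gives the time, the measured TCP pose, the force and the opening at its end, in the units of the state.
- get_state(): the state, without advancing time (a new reading comes with each control period).
- read_camera(name): name is "side" or "top"; returns the picture (480x640x3 uint8, red, green, blue); there is no depth.
- camera_params(name): a dict with "K" (3x3 intrinsics, pixels), "extrinsics" (4x4, takes a point from camera to world coordinates). Camera axes: x right, y up, looking along -z (the intrinsics and any distortion apply to the point x, -y, -z); pixel columns grow to the right and rows downward; lengths in mm; the calibration is good to about 2 mm. A picture is of the moment at which its call begins. camera_params takes no time and is no camera call.
- finish_job(): hands the job in, once; it reports no verdict.
The state is a dict: "time": time; "q": joint angles; "joint_vel": joint speeds; "effort": joint torques, N m; "position": TCP position; "tool_rot": TCP orientation; "contact_force": force on the tool from outside, world axes, zero at the start; "ft_torque": the same for the moment, N m; "finger_gap": finger opening in mm.
Only numpy, scipy, OpenCV 4.12 (cv2) and the standard library are available. Lean on these libraries where they do the work, as an engineer would, in place of code of your own. Each camera call takes 0.05 s, during which the arm holds its last target.

## Working session

There is one attempt and no reset: what is moved stays moved. The work goes in short steps, Python scripts to look and compute and a tool call to move; the robot and the scene stay as the last step left them, time stands still between calls to the robot, and variables do not carry over. Pictures are saved under pics/ and viewed, and the job is handed in when it is done.

Besides the shell and the picture viewer there is one more tool, called after "Request:" by a JSON object that holds its "api" and its "payload", one argument or row to a line. play_rows: Moves the arm, as the interface text tells. Its arguments: {"type":"object","properties":{"moves":{"type":"array","items":{"type":"array","items":{"type":"number"}}}},"required":["moves"]}

```bash
ls; mkdir -p pics
python3 - <<'E'
from rig import *
import cv2,json
s=get_state();print(s)
for n in("side","top"):
    im=read_camera(n);cv2.imwrite(f"pics/{n}0.png",im[:,:,::-1]);p=camera_params(n);print(n,p)
E
```

```text
pics
{'time': 0.0, 'q': array([-1.50130369e+00,  1.81528576e-01,  1.60800116e+00, -5.65964326e-06,
        1.35378125e+00, -2.06303344e-01]), 'joint_vel': array([ 0.00019643,  0.00022669,  0.00097587, -0.00136801,  0.00036846,
        0.00084304]), 'effort': array([ 1.60716459e-04, -4.33867371e+01, -3.41851473e+01,  7.03358464e-02,
        3.85973649e-02, -1.09149637e-04]), 'position': array([ 156.55562263, -552.72593715,  237.82045022]), 'tool_rot': array([ 9.90506680e-01,  1.37461920e-01,  5.59693634e-05, -8.57346863e-04]), 'contact_force': array([0.01908911, 0.12429275, 0.16472368]), 'ft_torque': array([ 0.06717148, -0.02532407, -0.02183479]), 'finger_gap': 88.24809329857847}
side {'K': array([[448.78487966,   0.        , 315.85292448],
       [  0.        , 448.78487966, 235.23727154],
       [  0.        ,   0.        ,   1.        ]]), 'extrinsics': array([[-7.42695909e-01,  3.06163226e-01, -5.95539138e-01,
        -8.56635012e+01],
       [-6.69347077e-01, -3.65224729e-01,  6.46981752e-01,
         6.05753534e+02],
       [-1.94235997e-02,  8.79133082e-01,  4.76180373e-01,
         5.28447089e+02],
       [ 0.00000000e+00,  0.00000000e+00,  0.00000000e+00,
         1.00000000e+00]])}
top {'K': array([[530.65646604,   0.        , 320.93420316],
       [  0.        , 530.65646604, 246.47986656],
       [  0.        ,   0.        ,   1.        ]]), 'extrinsics': array([[-2.43439721e-02,  9.95493688e-01, -9.16498098e-02,
         3.26775715e+02],
       [-9.99645884e-01, -2.52255144e-02, -8.47234620e-03,
        -6.42893212e+00],
       [-1.07460808e-02,  9.14111046e-02,  9.95755257e-01,
         1.48422216e+03],
       [ 0.00000000e+00,  0.00000000e+00,  0.00000000e+00,
         1.00000000e+00]])}
```

View pics/top0.png

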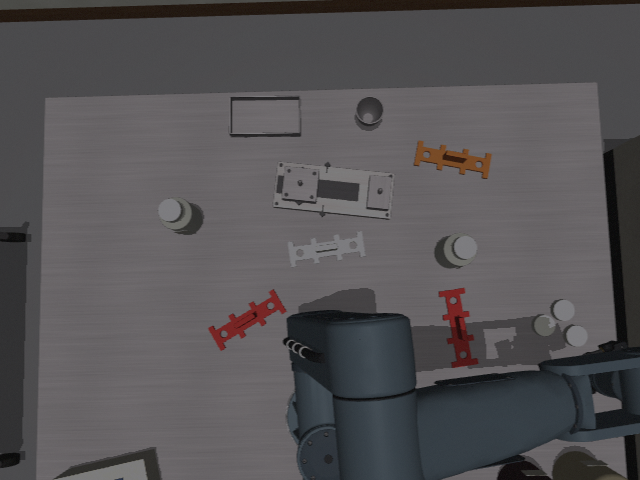

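View pics/side0.png

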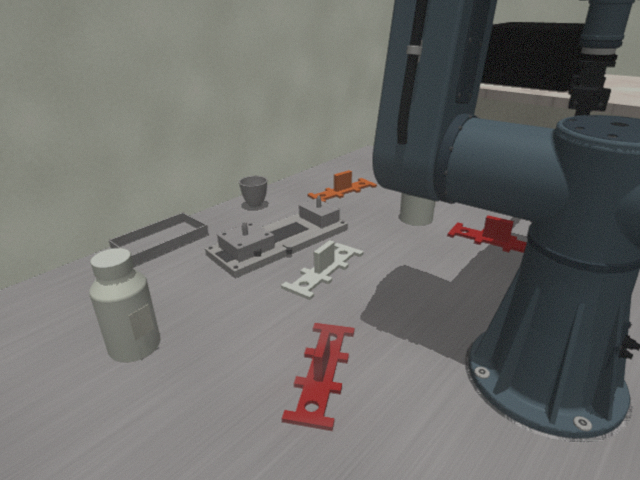

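Top view: the white plate is at (327,249). Its look-alikes are red at (247,319), red at (458,328) and orange at (453,159), plus a small white thing at (500,343). The jig is at (335,190), with the carriage on the left (+y) side and bottles at (175,213) and (461,250). Next, a close crop.

Run:
```python
import cv2
im=cv2.imread("pics/top0.png")
cv2.imwrite("pics/c1.png",cv2.resize(im[150:275,265:405],None,fx=5.5,fy=4.75*5.5/4.75*0.87,interpolation=cv2.INTER_CUBIC) if 0 else cv2.resize(im[155:270,265:405],None,fx=5,fy=5,interpolation=cv2.INTER_CUBIC))
im=cv2.imread("pics/side0.png")
cv2.imwrite("pics/c2.png",cv2.resize(im[185:305,200:370],None,fx=4.5,fy=4.5,interpolation=cv2.INTER_CUBIC))
```

```text
(no output)
```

View pics/c1.png

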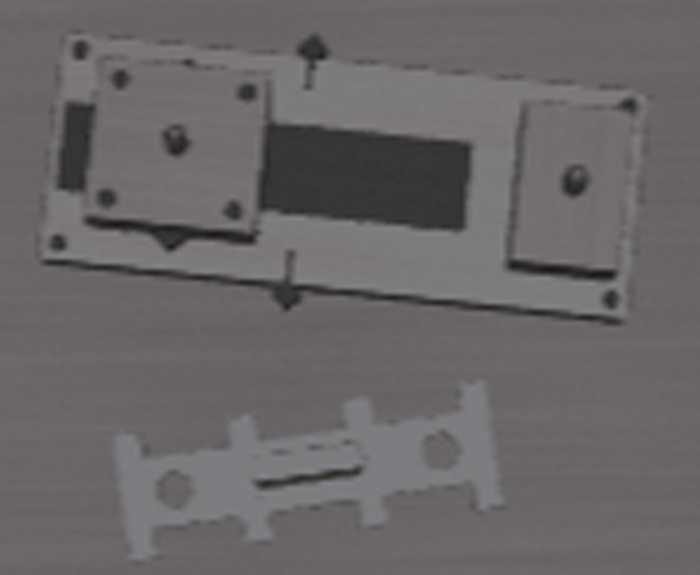

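View pics/c2.png

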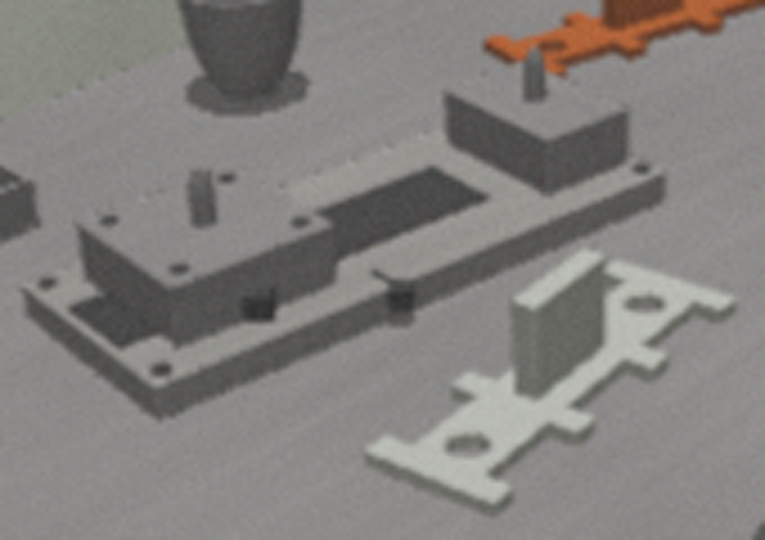

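The target is the white plate at (327,249): white, with two holes and an upright grip. I'll average a few frames so I can measure to sub-pixel accuracy.

```bash
cat > h.py <<'E'
import numpy as np,cv2
from rig import *
def avg(n,k): 
    return np.mean([read_camera(n).astype(float) for _ in range(k)],0)[:,:,::-1]
def P(n):
    p=camera_params(n);return p["K"],p["extrinsics"]
def ray(n,uv,z):
    K,E=P(n);uv=np.atleast_2d(uv).astype(float)
    d=np.c_[(uv[:,0]-K[0,2])/K[0,0],-(uv[:,1]-K[1,2])/K[1,1],-np.ones(len(uv))]@E[:3,:3].T
    o=E[:3,3];z=np.broadcast_to(z,len(uv));return o+d*((z-o[2])/d[:,2])[:,None]
def proj(n,X):
    K,E=P(n);c=(np.atleast_2d(X)-E[:3,3])@E[:3,:3]
    return np.c_[K[0,0]*c[:,0]/-c[:,2]+K[0,2],K[1,1]*-c[:,1]/-c[:,2]+K[1,2]]
def crop(im,x0,y0,x1,y1,f,fn):
    c=im[y0:y1,x0:x1].astype(float);c=(c-c.min())/(c.max()-c.min())*255
    cv2.imwrite(fn,cv2.resize(c,None,fx=f,fy=f,interpolation=cv2.INTER_CUBIC).clip(0,255).astype('uint8'))
def unc(c,x0,y0,f): # crop px -> image px
    c=np.atleast_2d(c).astype(float);return (c+.5)/f-.5+[x0,y0]
E
python3 - <<'E'
from h import *
for n in("top","side"):
    a=avg(n,8);np.save(f"a0_{n}.npy",a)
    print(n,a.shape)
t=np.load("a0_top.npy");s=np.load("a0_side.npy")
crop(t,268,155,348,220,10,"pics/t1.png")
crop(t,320,155,400,220,10,"pics/t2.png")
crop(t,283,228,373,270,8.8,"pics/t3.png")
crop(s,200,190,300,265,8,"pics/s1.png")
crop(s,275,185,375,260,8,"pics/s2.png")
crop(s,275,225,375,300,8,"pics/s3.png")
print(get_state()['time'])
E
```

```text
top (480, 640, 3)
side (480, 640, 3)
0.9
```

View pics/t1.png

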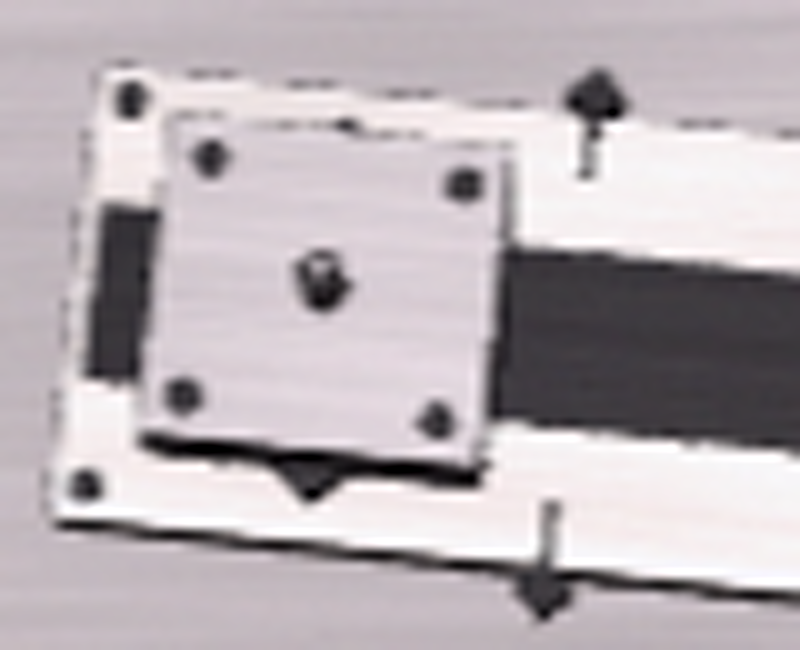

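View pics/t2.png

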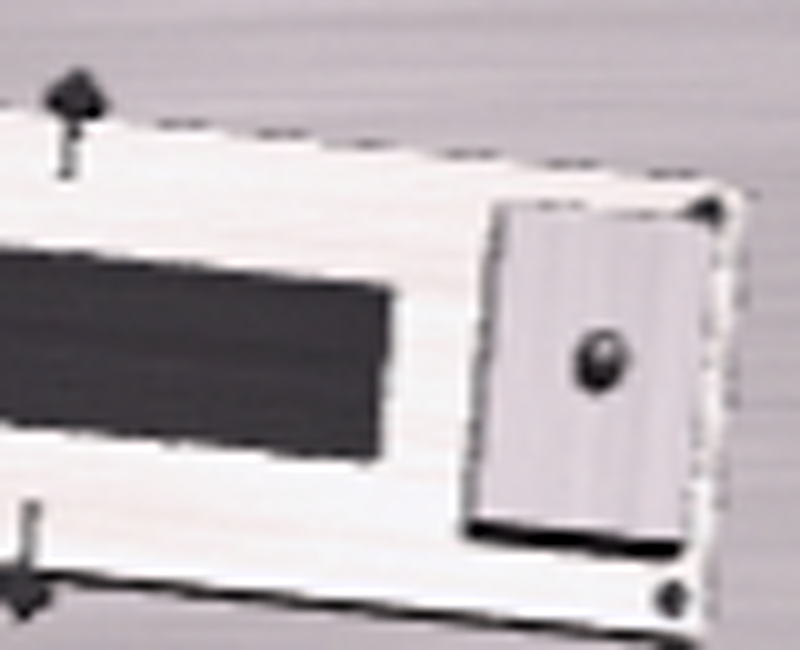

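View pics/t3.png

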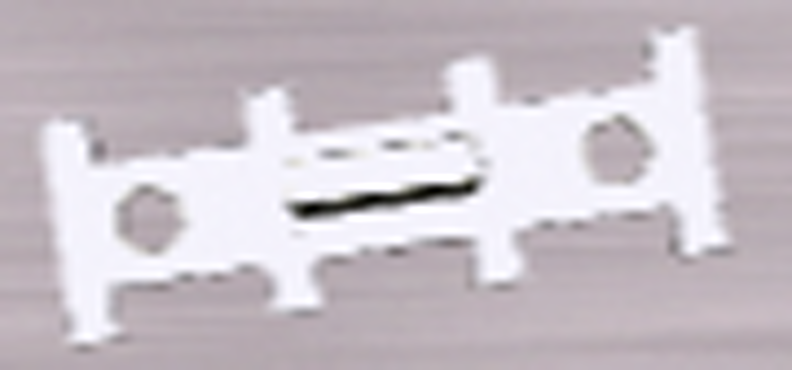

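View pics/s1.png

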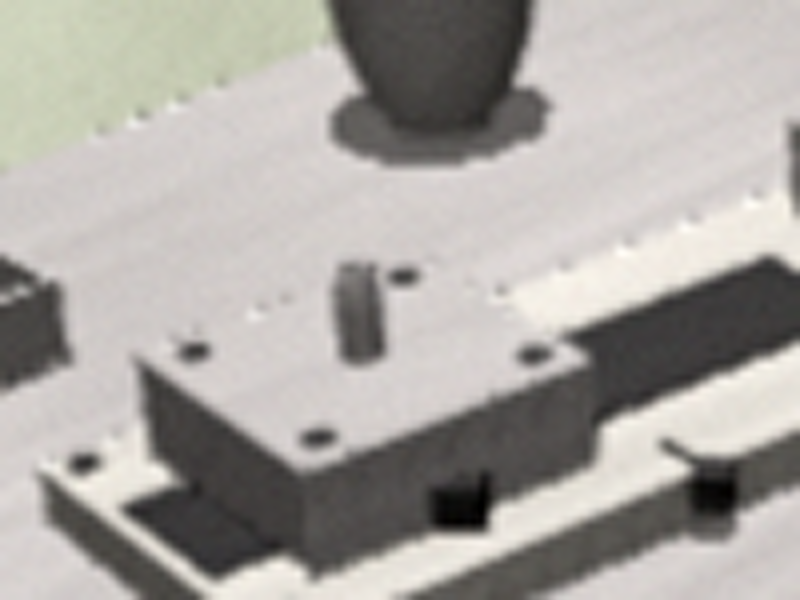

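View pics/s2.png

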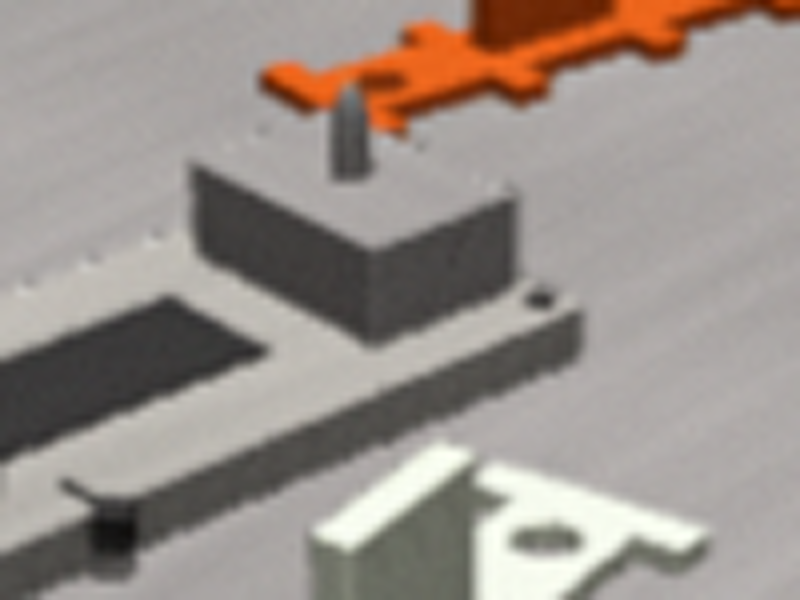

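View pics/s3.png

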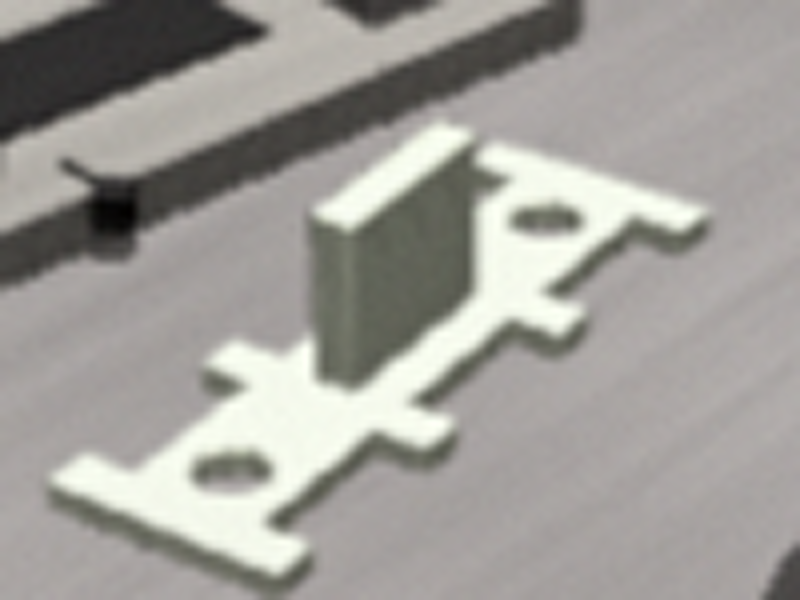

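```bash
cat > m0.py <<'E'
from h import *
np.set_printoptions(precision=1,suppress=True)
def T1(c,z):return ray("top",unc(c,268,155,10),z)[:,:2]
def T2(c,z):return ray("top",unc(c,320,155,10),z)[:,:2]
def T3(c,z):return ray("top",unc(c,283,228,8.8),z)[:,:2]
def S1(c,z):return ray("side",unc(c,200,190,8),z)[:,:2]
def S2(c,z):return ray("side",unc(c,275,185,8),z)[:,:2]
def S3(c,z):return ray("side",unc(c,275,225,8),z)[:,:2]
if __name__=="__main__":
    bt=np.r_[T1([(100,70),(52,520)],20),T2([(745,190),(700,635)],20)];print("bed",bt, np.linalg.norm(bt[0]-bt[1]),np.linalg.norm(bt[0]-bt[2]),bt.mean(0))
    l=bt[:2].mean(0)-bt[2:].mean(0);print("yaw bed",np.arctan2(-l[0],l[1]))
    b=T1([(210,158),(464,185),(185,396),(436,421)],55);print("carr top",b.mean(0),b);d=(b[0]-b[1]+b[2]-b[3]);print("yaw",np.arctan2(-d[0],d[1]));
    b=S1([(404,276),(194,351),(535,354),(318,437)],55);print("carr side",b.mean(0),b)
    d=b[1]-b[0]+b[3]-b[2];d=(b[0]-b[2]+b[1]-b[3]);print("yaw",np.arctan2(-d[0],d[1]))
    st=T1([(587,155),(549,530)],20);print("strokes top",st,st.mean(0));d=st[0]-st[1];print("yaw",np.arctan2(d[1],d[0]))
    print("stroke side",S1([(665,443),(705,468)],20))
    print("fix pin tip top",T2([(605,345)],85),"side",S2([(350,85)],85),"base side",S2([(350,178)],55),"base top",T2([(598,380)],55))
    print("slide pin tip top",T1([(325,262)],85))
    fb=T2([(497,203),(712,215),(465,525),(685,545)],55);print("fixblk",fb,fb.mean(0))
    print(S2([(192,165),(373,248),(515,197)],55), "carr corners",S1([(137,358),(305,470),(592,358)],55))
    h=T3([(150,219),(617,150)],8);print("holes top",h,h.mean(0),np.linalg.norm(h[0]-h[1]),np.arctan2(-(h[0]-h[1])[0],(h[0]-h[1])[1]))
    h=S3([(232,470),(547,218)],7);print("holes side",h,h.mean(0),np.linalg.norm(h[0]-h[1]),np.arctan2(-(h[0]-h[1])[0],(h[0]-h[1])[1]))
    g=S3([(315,210),(350,230),(473,142),(440,125)],60);print("grip side",g,g.mean(0))
E
python3 m0.py
```

```text
bed [[ 704.6  122.3]
 [ 576.9  137.8]
 [ 661.5 -203.8]
 [ 536.1 -186.7]] 128.66880594935628 328.9116426145726 [619.8 -32.6]
yaw bed -0.12834233469109338
carr top [632.7  59. ] [[670.2  89.4]
 [660.8  19.9]
 [604.2  97.5]
 [595.5  29.1]]
yaw -0.13070015716261504
carr side [633.4  59.2] [[661.1  20.6]
 [671.1  89.4]
 [595.8  28.6]
 [605.7  98.4]]
yaw -1.70045831158986
strokes top [[676.6 -14.1]
 [570.5  -0.9]] [623.5  -7.5]
yaw -0.12452264511296826
stroke side [[577.3  -1.4]
 [558.3   1.3]]
fix pin tip top [[ 605.6 -156.2]] side [[ 604.1 -155.8]] base side [[ 601.9 -152.7]] base top [[ 601.9 -157.1]]
slide pin tip top [[633.8  57.1]]
fixblk [[ 651.7 -131.2]
 [ 646.8 -189.8]
 [ 562.9 -119.6]
 [ 555.9 -179.2]] [ 604.3 -155. ]
[[ 647.  -128.1]
 [ 563.2 -119.7]
 [ 553.3 -174.8]] carr corners [[680.1 102.3]
 [594.5 112. ]
 [581.8  20. ]]
holes top [[447.4  66.1]
 [465.7 -82.6]] [456.6  -8.3] 149.80366235616194 0.12196227176902616
holes side [[447.9  66.3]
 [466.  -83.5]] [457.   -8.6] 150.87020302263846 0.12045768053760458
grip side [[458.1  21.9]
 [444.5  23.6]
 [450.  -31.6]
 [462.7 -33.1]] [453.8  -4.8]
```

```bash
cat >> h.py <<'E'
from scipy.spatial.transform import Rotation as R
def psi_of(q):
    x=R.from_quat(q).as_matrix()[:,0];return np.degrees(np.arctan2(x[1],x[0]))
def rel(target,psi,pos=None,cpsi=None):
    s=get_state();pos=s['position'] if pos is None else np.array(pos,float);cpsi=psi_of(s['tool_rot']) if cpsi is None else cpsi
    a=np.radians(cpsi);X=np.array([np.cos(a),np.sin(a),0]);Y=np.array([np.sin(a),-np.cos(a),0]);d=np.array(target,float)-pos
    out=np.r_[d@X/10,d@Y/10,-d[2]/10,-(psi-cpsi)];print("rel cm/deg",out.round(2));return out
E
python3 - <<'E'
from h import *
s=get_state();print(psi_of(s['tool_rot']))
rel([648,175,200],82.65,[156.6,-553.28,238.7])
bt=ray("top",[[461,250],[172,211]],177);print(bt)
E
```

```text
15.800651338455216
rel cm/deg [ 67.11 -56.7    3.87 -66.85]
[[ 429.6328073  -340.31941349  177.        ]
 [ 545.44543751  374.28815465  177.        ]]
```

Request:
{"api": "play_rows", "payload": {
  "moves": [
    [0,3.5,-3,0,-6],
    [0,7,-6,0,-13],
    [0,10.5,-9,0,-20],
    [0,14,-12,0,-27],
    [0,17.5,-15,0,-34],
    [0,21,-18,0,-40],
    [0,24.5,-21,0,-46],
    [0,28,-24,0,-52]
  ]
}}

```text
time: 1.7
position: [361.4, -244.5, 239.1]
tool_rot: [0.829, 0.559, 0.0, 0.001]
contact_force: [0.2, -0.2, -0.5]
finger_gap: 26.1
```

Run:
```python
from h import *
s=get_state();print(psi_of(s['tool_rot']),s['position'],s['finger_gap'])
rel([648,175,200],82.65)
```

```text
68.02282934501388 [ 361.39448876 -244.54244746  239.06690107] 26.10727427197534
rel cm/deg [ 49.63  10.88   3.91 -14.63]
```

Request:
{"api": "play_rows", "payload": {
  "moves": [
    [0,4.5,1,0,-3],
    [0,9,2,0,-6],
    [0,13.5,3,0,-9],
    [0,18,4,0,-12],
    [0,22.5,5,0,-14.6],
    [0,27,6,0,-14.6],
    [0,31.5,7,0,-14.6],
    [0,36,8,0,-14.6]
  ]
}}

```text
time: 2.5
position: [571.7, 58.9, 238.9]
tool_rot: [0.752, 0.659, 0.0, 0.0]
contact_force: [0.7, -0.7, 0.1]
finger_gap: 0.6
```

Run:
```python
from h import *
s=get_state();print(psi_of(s['tool_rot']),s['position'],s['finger_gap'])
rel([645,150,110],82.65)
```

```text
82.42003022204733 [571.65928345  58.87846299 238.87208096] 0.5550440211468317
rel cm/deg [10.    6.07 12.89 -0.23]
```

Request:
{"api": "play_rows", "payload": {
  "moves": [
    [0,3.5,2,0,0],
    [0,7,4,1,-0.2],
    [0,10,6,3,-0.2],
    [0,10,6,6,-0.2],
    [0,10,6,9,-0.2],
    [0,10,6,12,-0.2],
    [0,10,6,12.5,-0.2],
    [0,10,6,12.5,-0.2]
  ]
}}

```text
time: 3.3
position: [642.7, 148.1, 112.8]
tool_rot: [0.751, 0.66, -0.001, -0.001]
contact_force: [-0.1, -0.5, 0.1]
finger_gap: 0.1
```

Run:
```python
from h import *
s=get_state();print(s['time'],psi_of(s['tool_rot']),s['position'],s['finger_gap'])
rel([645,150,35],82.65)
for n in("top","side"):
    a=avg(n,1);cv2.imwrite(f"pics/{n}1.png",a)
```

```text
3.3 82.59965274004632 [642.73193453 148.13285547 112.80329326] 0.10186821871645377
rel cm/deg [ 0.21  0.2   7.78 -0.05][ WARN:0@4.689] global loadsave.cpp:1063 imwrite_ Unsupported depth image for selected encoder is fallbacked to CV_8U.
```

View pics/side1.png

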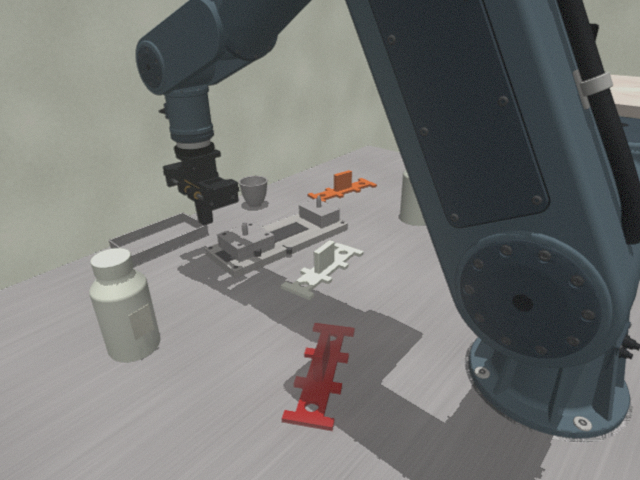

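View pics/top1.png

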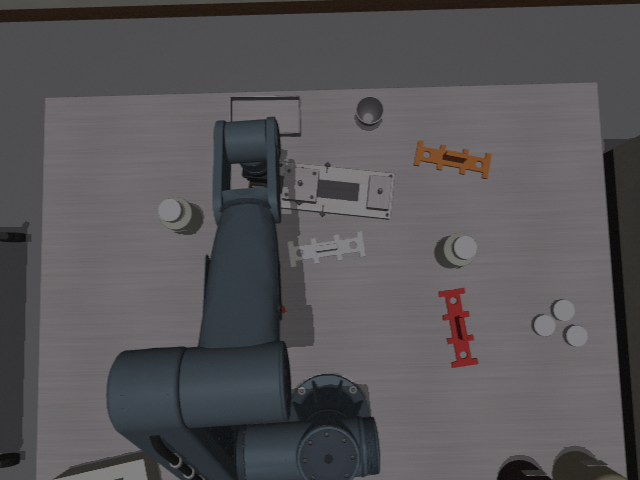

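Both views show the closed fingers behind the carriage's +y end, at about (205,215) in the side view, with the carriage still visible. Lowering.

Request:
{"api": "play_rows", "payload": {
  "moves": [
    [0,0.2,0.2,2,0],
    [0,0.2,0.2,4,0],
    [0,0.2,0.2,6,0],
    [0,0.2,0.2,7.2,0],
    [0,0.2,0.2,7.8,0],
    [0,-0.5,0.2,7.8,0],
    [0,-1,0.2,7.8,0],
    [0,-1.3,0.2,7.8,0]
  ]
}}

```text
time: 4.2
position: [644.6, 134.2, 37.0]
tool_rot: [0.751, 0.66, 0.001, 0.001]
contact_force: [-0.5, 1.4, 0.2]
finger_gap: 0.4
```

Run:
```python
from h import *
s=get_state();print(s['time'],psi_of(s['tool_rot']),s['position'],s['contact_force'])
rel([640.5,115,35],82.65)
```

```text
4.2 82.5690996349104 [644.60510525 134.23449311  37.00786732] [-0.4937406   1.44703151  0.18823134]
rel cm/deg [-1.96 -0.16  0.2  -0.08]
```

Request:
{"api": "play_rows", "payload": {
  "moves": [
    [0,-0.4,0,0.2,0],
    [0,-0.7,0,0.2,0],
    [0,-0.9,0,0.2,0],
    [0,-1.1,0,0.2,0],
    [0,-1.2,0,0.2,0],
    [0,-1.3,0,0.2,0],
    [0,-1.4,0,0.2,0],
    [0,-1.5,0,0.2,0]
  ]
}}

```text
time: 5.0
position: [641.8, 120.2, 33.7]
tool_rot: [0.751, 0.66, -0.0, -0.0]
contact_force: [1.0, 0.1, -0.1]
finger_gap: 0.2
```

Request:
{"api": "play_rows", "payload": {
  "moves": [
    [0,-0.1,0,0,0],
    [0,-0.2,0,0,0],
    [0,-0.3,0,0,0],
    [0,-0.4,0,0,0],
    [0,-0.5,0,0,0],
    [0,-0.6,0,0,0],
    [0,-0.7,0,0,0],
    [0,-0.8,0,0,0]
  ]
}}

```text
time: 5.8
position: [641.1, 114.5, 33.8]
tool_rot: [0.751, 0.66, 0.001, -0.001]
contact_force: [2.3, 9.6, -1.3]
finger_gap: 0.5
```

Request:
{"api": "play_rows", "payload": {
  "moves": [
    [0,-0.2,0,0,0],
    [0,-0.4,0,0,0],
    [0,-0.6,0,0,0],
    [0,-0.8,0,0,0],
    [0,-1.0,0,0,0],
    [0,-1.2,0,0,0],
    [0,-1.4,0,0,0],
    [0,-1.6,0,0,0]
  ]
}}

```text
time: 6.6
position: [639.0, 98.7, 33.8]
tool_rot: [0.751, 0.66, 0.001, -0.001]
contact_force: [2.6, 9.3, -1.2]
finger_gap: 0.7
```

Request:
{"api": "play_rows", "payload": {
  "moves": [
    [0,-0.2,0,0,0],
    [0,-0.4,0,0,0],
    [0,-0.6,0,0,0],
    [0,-0.8,0,0,0],
    [0,-1.0,0,0,0],
    [0,-1.2,0,0,0],
    [0,-1.4,0,0,0],
    [0,-1.6,0,0,0]
  ]
}}

```text
time: 7.4
position: [636.9, 82.8, 33.8]
tool_rot: [0.751, 0.66, 0.001, -0.001]
contact_force: [1.8, 9.7, -1.5]
finger_gap: 0.3
```

Run:
```python
from h import *
s=get_state();print(s['time'],psi_of(s['tool_rot']),s['position'],s['contact_force'])
d=s['position'][:2]-[623.5,-7.5];print("c",d@[.128,.992]-56.5,"lateral",d@[.992,-.128])
a=avg("side",2);crop(a,200,190,300,265,8,"pics/s4.png")
```

```text
7.4 82.61754030285805 [636.89468374  82.77419017  33.76883449] [ 1.80244892  9.7125293  -1.46232695]
c 34.766516170942424 lateral 1.7324299259031175
```

View pics/s4.png

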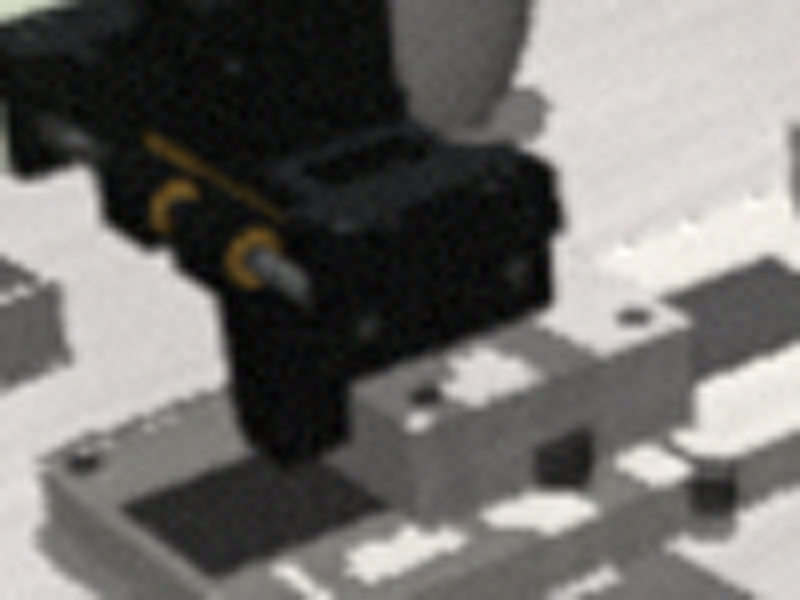

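The side crop shows the fingers against the end face and the carriage lug at (565,455), coming up on the index at (715,490). The estimate puts about 35 mm left.

Request:
{"api": "play_rows", "payload": {
  "moves": [
    [0,-0.2,0,0,0],
    [0,-0.4,0,0,0],
    [0,-0.6,0,0,0],
    [0,-0.8,0,0,0],
    [0,-1.0,0,0,0],
    [0,-1.2,0,0,0],
    [0,-1.4,0,0,0],
    [0,-1.6,0,0,0]
  ]
}}

```text
time: 8.3
position: [634.8, 66.9, 33.8]
tool_rot: [0.751, 0.66, 0.001, -0.001]
contact_force: [1.4, 9.8, -0.7]
finger_gap: 0.5
```

Request:
{"api": "play_rows", "payload": {
  "moves": [
    [0,-0.1,0,0,0],
    [0,-0.2,0,0,0],
    [0,-0.3,0,0,0],
    [0,-0.4,0,0,0],
    [0,-0.5,0,0,0],
    [0,-0.6,0,0,0],
    [0,-0.7,0,0,0],
    [0,-0.8,0,0,0]
  ]
}}

```text
time: 9.1
position: [633.8, 58.9, 33.8]
tool_rot: [0.751, 0.66, 0.001, -0.001]
contact_force: [2.1, 9.4, -0.6]
finger_gap: 0.4
```

Run:
```python
from h import *
s=get_state();print(s['time'],psi_of(s['tool_rot']),s['position'],s['contact_force'])
d=s['position'][:2]-[623.5,-7.5];print("c",d@[.128,.992]-56.5,"lateral",d@[.992,-.128])
a=avg("side",4);crop(a,200,190,300,265,8,"pics/s5.png")
a=avg("top",4);crop(a,268,155,348,220,10,"pics/t5.png")
```

```text
9.1 82.61723943926575 [633.77725464  58.93317412  33.76858013] [ 2.05867585  9.36580005 -0.60281699]
c 10.717197324363283 lateral 1.691590313147462
```

View pics/s5.png

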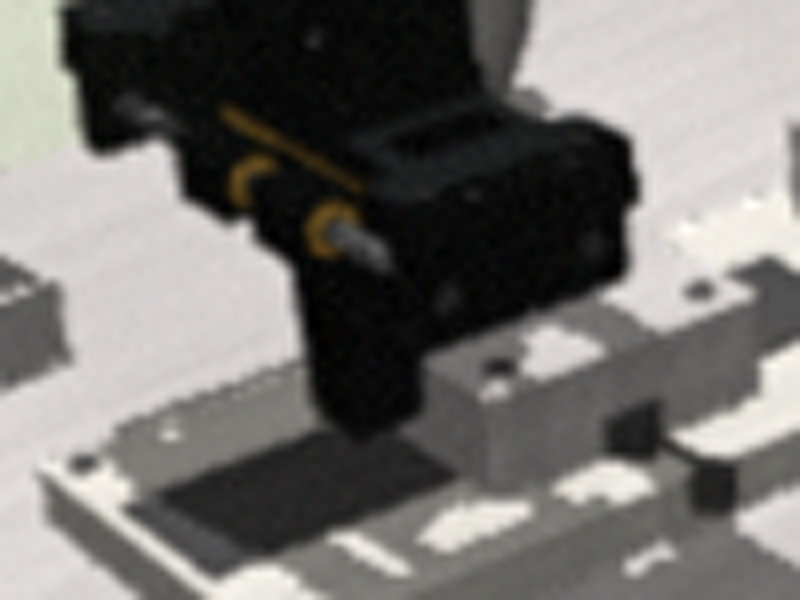

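View pics/t5.png

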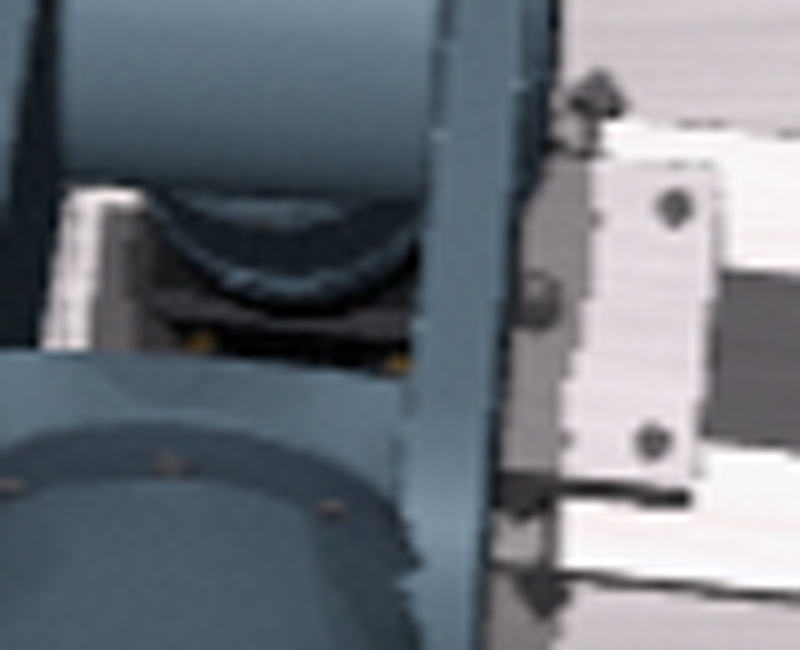

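Run:
```python
from m0 import *
y=np.array([.128,.992])
a=T1([(675,207),(653,441)],55);b=T1([(464,185),(436,421)],55);print((a-b)@y,(a-b))
a=S1([(698,290),(500,367)],55);b=S1([(535,354),(318,437)],55);print((a-b)@y,a-b)
L=np.array([623.5,-7.5])
b=np.r_[T1([(210,158),(464,185),(185,396),(436,421)],55)];c=(b-L)@y;print("c0 top",c.mean())
b=S1([(404,276),(194,351),(535,354),(318,437)],55);print("c0 side",((b-L)@y).mean(), "stroke side",(S1([(665,443),(690,461)],20)-L)@y)
```

```text
[-58.1 -59.5] [[ -7.7 -57.6]
 [ -7.1 -59. ]]
[-57.4 -58.8] [[ -7.2 -57. ]
 [ -8.1 -58.3]]
c0 top 67.13438868063365
c0 side 67.48244247881661 stroke side [0.1 1.1]
```

Request:
{"api": "play_rows", "payload": {
  "moves": [
    [0,-0.07,0,0,0],
    [0,-0.14,0,0,0],
    [0,-0.21,0,0,0],
    [0,-0.28,0,0,0],
    [0,-0.35,0,0,0],
    [0,-0.42,0,0,0],
    [0,-0.47,0,0,0],
    [0,-0.5,0,0,0]
  ]
}}

```text
time: 10.3
position: [633.1, 53.9, 33.8]
tool_rot: [0.751, 0.66, 0.001, -0.001]
contact_force: [1.5, 9.1, 0.0]
finger_gap: 0.6
```

Request:
{"api": "play_rows", "payload": {
  "moves": [
    [0,0.2,0,0,0],
    [0,0.8,0,0,0],
    [0,2,0,0,0],
    [0,4,0,0,0],
    [0,7,0,0,0],
    [0,10,0,0,0],
    [0,12,0,0,0],
    [0,12,0,0,0]
  ]
}}

```text
time: 11.1
position: [648.3, 173.7, 33.7]
tool_rot: [0.75, 0.661, 0.0, 0.0]
contact_force: [-0.3, -0.9, 0.4]
finger_gap: 0.3
```

Run:
```python
from h import *
s=get_state();print(s['time'],psi_of(s['tool_rot']),s['position'],s['contact_force'])
a=avg("side",6);np.save("a1_side.npy",a);crop(a,225,190,325,265,8,"pics/s6.png")
a=avg("top",6);np.save("a1_top.npy",a);crop(a,285,155,365,220,10,"pics/t6.png")
```

```text
11.1 82.79277034477323 [648.34189729 173.7396092   33.74297788] [-0.31130191 -0.85153152  0.37317025]
```

View pics/s6.png

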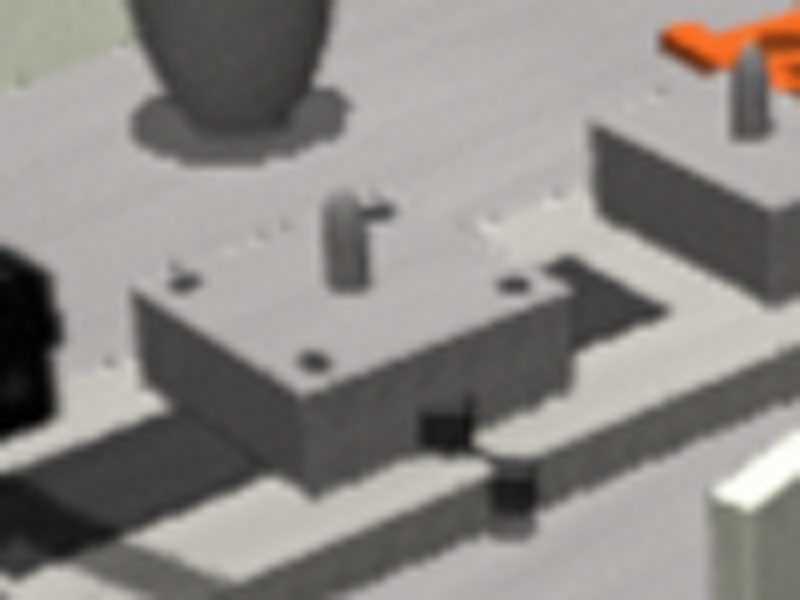

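View pics/t6.png

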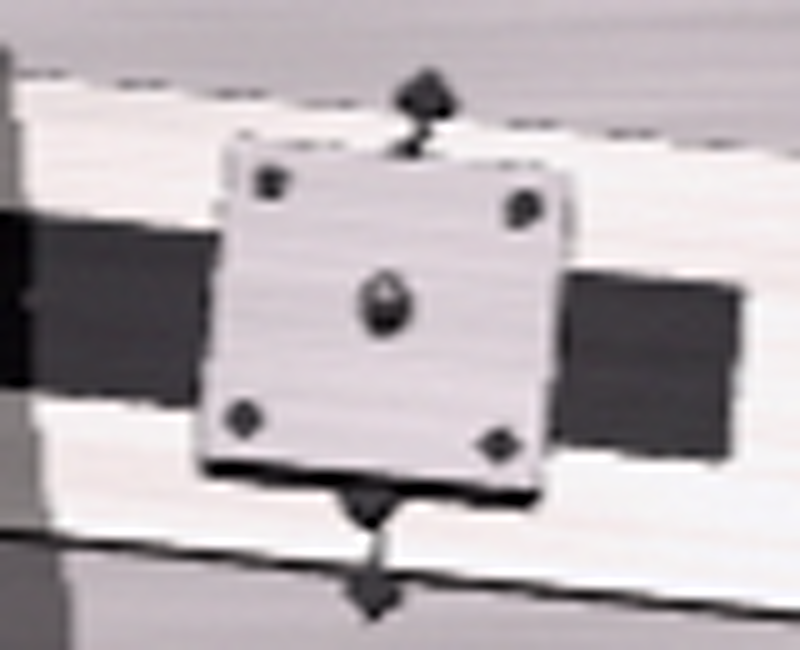

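```bash
cat > m1.py <<'E'
from h import *
y=np.array([.128,.992])
def T(c,z):return ray("top",unc(c,285,155,10),z)[:,:2]
def S(c,z):return ray("side",unc(c,225,190,8),z)[:,:2]
E
python3 - <<'E'
from m1 import *
np.set_printoptions(precision=1,suppress=True)
L=T([(427,70),(373,618)],20).mean(0);st=T([(417,155),(378,535)],20).mean(0);print("L tips",L,"strokes",st)
b=T([(271,183),(523,210),(244,418),(498,444)],55).mean(0);print("top pin",b,"c",(b-L)@y,(b-st)@y)
s=S([(183,283),(380,211),(513,285),(314,361)],55).mean(0);f=S([(750,138)],55);print("side pin",s,"c vs topL",(s-L)@y, "base pins",S([(348,290)],55),f)
print("pin dist side",(S([(348,288)],55)-f)@y-150)
print("pin dist top tips",(T([(386,282)],85)-ray("top",unc([(603,338)],320,155,10),85)[:,:2])@y-150)
lt=T([(370,525),(412,148)],35);print("lug c",(lt-L)@y)
# predicted reprojection of index: line at x=-65..-75
E
```

```text
L tips [623.3  -8.1] strokes [622.8  -7.3]
top pin [624.4  -3.8] c 4.363049704517799 3.6981082950023922
side pin [625.1  -3.2] c vs topL 5.044084227462927 base pins [[622.   -0.4]] [[ 601.9 -152.7]]
pin dist side [2.9]
pin dist top tips [2.3]
lug c [2.6 2. ]
```

```bash
cat > m2.py <<'E'
from m1 import *
import sys
np.set_printoptions(precision=2,suppress=True)
def blob(g,uv,r=4,bg=None):
    # weighted dark centroid
    u,v=uv;
    for _ in range(4):
        iu,iv=int(round(u)),int(round(v));p=g[iv-r:iv+r+1,iu-r:iu+r+1];w=np.clip(np.percentile(p,60)-p-0.25*(np.percentile(p,60)-p.min()),0,None)
        vv,uu=np.mgrid[iv-r:iv+r+1,iu-r:iu+r+1]
        m=(uu-u)**2+(vv-v)**2<=(r-.3)**2;w=w*m
        u,v=(w*uu).sum()/w.sum(),(w*vv).sum()/w.sum()
    return u,v
def carr(tag,topb,sideb,a_t,a_s):
    gt=a_t.mean(2);gs=a_s.mean(2)
    bt=np.array([blob(gt,p,2) for p in topb]);bs=np.array([blob(gs,p,2) for p in sideb])
    ct=ray("top",bt,55)[:,:2];cs=ray("side",bs,55)[:,:2]
    print(tag,"top bolts px",bt.tolist() and bt.round(2).tolist(),"mean",ct.mean(0),"side mean",cs.mean(0));print(ct-ct.mean(0),cs-cs.mean(0));return ct.mean(0),cs.mean(0)
E
python3 - <<'E'
from m2 import *
t0=np.load("a0_top.npy");s0=np.load("a0_side.npy");t1=np.load("a1_top.npy");s1=np.load("a1_side.npy")
# stroke: dark centroid along rows in t0
g=t0.mean(2)
pts=[]
for v in list(range(168,173))+list(range(205,212)):
    x0=327-(v-165)*.0985+ .0; x0=326.7+(168.5-v)*.0985
    us=np.arange(int(round(x0))-4,int(round(x0))+5);row=g[v,us];w=np.clip(np.median(row)-row-6,0,None)
    if w.sum()>0: pts.append(((w*us).sum()/w.sum(),v,row.min(),np.median(row)))
pts=np.array(pts);print(pts)
a=carr("0",unc([(210,158),(464,185),(185,396),(436,421)],268,155,10),unc([(404,276),(194,351),(535,354),(318,437)],200,190,8),t0,s0)
b=carr("1",unc([(271,183),(523,210),(244,418),(498,444)],285,155,10),unc([(380,211),(183,283),(513,285),(314,361)],225,190,8),t1,s1)
print("disp",(b[0]-a[0])@y,(b[1]-a[1])@y)
E
```

```text
[[326.86 168.    57.17 121.71]
 [326.39 169.    89.12 122.5 ]
 [326.4  170.    87.46 122.88]
 [326.39 171.    89.67 123.67]
 [326.16 172.    74.75 123.29]
 [322.64 205.    81.79 119.83]
 [322.61 206.    79.71 120.62]
 [322.4  207.    86.62 120.96]
 [322.4  208.    87.83 122.12]
 [322.4  209.    89.42 123.71]
 [322.15 210.    76.29 123.29]
 [320.69 211.    61.08  97.25]]
0 top bolts px [[288.6, 170.1], [314.03, 173.02], [285.93, 194.04], [311.25, 196.91]] mean [632.77  58.91] side mean [633.08  59.69]
[[ 38.11  30.36]
 [ 28.1  -39.2 ]
 [-28.23  38.91]
 [-37.98 -30.07]] [[ 27.61 -38.53]
 [ 37.61  29.53]
 [-37.52 -30.56]
 [-27.7   39.56]]
1 top bolts px [[311.65, 172.9], [337.04, 175.14], [309.0, 196.45], [334.49, 199.01]] mean [624.55  -4.07] side mean [624.49  -2.98]
[[ 36.82  30.32]
 [ 28.72 -39.04]
 [-28.32  39.02]
 [-37.23 -30.29]] [[ 28.2  -38.24]
 [ 37.61  30.31]
 [-37.89 -30.48]
 [-27.92  38.42]]
disp -63.53835006743239 -63.26416847533802
```

Run:
```python
from m2 import *
t0=np.load("a0_top.npy");s0=np.load("a0_side.npy");t1=np.load("a1_top.npy");s1=np.load("a1_side.npy")
s=ray("top",[(326.36,170),(322.47,207.5)],20)[:,:2];d=s[0]-s[1];yaw=np.arctan2(d[1],d[0]);print("stroke",s,"yaw",yaw)
L=s.mean(0)
for c in([624.55,-4.07],[624.49,-2.98]):print("c vs stroke",(np.array(c)-L)@y)
# pin template correlation, upsampled
def match(g,ref,guess,h,n):
    f=8
    T=g[ref[1]-h[1]:ref[1]+h[1]+1,ref[0]-h[0]:ref[0]+h[0]+1].astype('f4');m=4
    S=g[guess[1]-h[1]-m:guess[1]+h[1]+m+1,guess[0]-h[0]-m:guess[0]+h[0]+m+1].astype('f4')
    M=lambda a:cv2.resize(a,None,fx=f,fy=f,interpolation=cv2.INTER_CUBIC)
    r=cv2.matchTemplate(M(S),M(T),cv2.TM_CCOEFF_NORMED);_,v,_,p=cv2.minMaxLoc(r)
    return np.array(guess)-m+np.array(p)/f, v
for nm,g,ref,gs,h in(("top",t1,(380,191),(323,185),(4,5)),("side",s1,(318,203),(268,222),(4,8)),("top0",t0,(380,191),(300,183),(4,5)),("side0",s0,(318,203),(245,230),(4,8))):
    g=g.mean(2);p,v=match(g,ref,gs,h,nm);n=nm.strip("0")
    for z in(65,75):
        A=ray(n,[ref],z)[0,:2];B=ray(n,[p],z)[0,:2];print(nm,p,round(v,3),"c",(B-A)@y-150,"lat",(B-A)@[.992,-.128])
```

```text
stroke [[676.74 -14.45]
 [570.6   -0.91]] yaw -0.12687561068263792
c vs stroke 3.6954560054015095
c vs stroke 4.7690560054015165
top [323.62 185.25] 0.972 c 3.576916806075417 lat 0.21633771142091163
top [323.62 185.25] 0.972 c 2.494796467156135 lat 0.214813371419389
side [267.62 222.5 ] 0.843 c 5.698576970877781 lat -2.885990510162724
side [267.62 222.5 ] 0.843 c 2.3390008596641962 lat -2.8237182340523717
top0 [300.25 182.88] 0.95 c 67.4475542571063 lat 0.28122144720822373
top0 [300.25 182.88] 0.95 c 65.91539417730087 lat 0.27923992906019857
side0 [244.25 231.12] 0.841 c 68.67072143066406 lat -2.359487657912581
side0 [244.25 231.12] 0.841 c 63.95236788991372 lat -2.308575963506426
```

Carriage estimates are 3.7 and 4.8 mm (bolts against the stroke, top and side), about 3 mm (pin to pin), and 2.0 to 2.6 mm (lugs). I'll nudge it another 2 mm.

Request:
{"api": "play_rows", "payload": {
  "moves": [
    [0,-3,0,0,0],
    [0,-6,0,0,0],
    [0,-8,0,0,0],
    [0,-9.5,0,0,0],
    [0,-10.5,0,0,0],
    [0,-11,0,0,0],
    [0,-11.3,0,0,0],
    [0,-11.5,0,0,0]
  ]
}}

```text
time: 12.5
position: [633.6, 57.1, 33.7]
tool_rot: [0.751, 0.66, 0.0, -0.0]
contact_force: [0.7, -0.3, 0.3]
finger_gap: 0.4
```

Request:
{"api": "play_rows", "payload": {
  "moves": [
    [0,-0.1,0,0,0],
    [0,-0.2,0,0,0],
    [0,-0.3,0,0,0],
    [0,-0.4,0,0,0],
    [0,-0.5,0,0,0],
    [0,-0.58,0,0,0],
    [0,-0.64,0,0,0],
    [0,-0.7,0,0,0]
  ]
}}

```text
time: 13.3
position: [632.9, 52.1, 33.8]
tool_rot: [0.751, 0.66, 0.001, -0.001]
contact_force: [2.1, 9.4, -0.5]
finger_gap: 0.6
```

Request:
{"api": "play_rows", "payload": {
  "moves": [
    [0,0.3,0,0,0],
    [0,1.5,0,0,0],
    [0,4,0,0,0],
    [0,7,0,0,0],
    [0,10,0,0,0],
    [0,12,0,-2,0],
    [0,12,0,-5,0],
    [0,12,0,-8,0]
  ]
}}

```text
time: 14.1
position: [647.4, 170.3, 113.9]
tool_rot: [0.751, 0.661, -0.001, -0.0]
contact_force: [-0.1, 0.7, -0.4]
finger_gap: 0.2
```

Run:
```python
from m2 import *
s=get_state();print(s['time'],psi_of(s['tool_rot']),s['position'],s['contact_force'])
a=avg("side",6);np.save("a2_side.npy",a);crop(a,225,190,325,265,8,"pics/s7.png")
b=avg("top",6);np.save("a2_top.npy",b);crop(b,285,155,365,220,10,"pics/t7.png")
m=carr("2",unc([(276,183),(528,210),(249,418),(503,444)],285,155,10),unc([(387,211),(190,281),(520,283),(321,359)],225,190,8),b,a)
print([(x-[623.67,-7.68])@y for x in m])
```

```text
14.1 82.70029163329514 [647.39 170.26 113.86] [-0.09  0.65 -0.36]
2 top bolts px [[312.24, 172.9], [337.86, 175.2], [309.87, 196.18], [335.15, 199.05]] mean [624.61  -6.09] side mean [624.79  -5.56]
[[ 36.71  30.71]
 [ 28.43 -39.27]
 [-27.71  38.66]
 [-37.44 -30.1 ]] [[ 28.2  -39.02]
 [ 37.95  30.5 ]
 [-37.65 -29.96]
 [-28.5   38.48]]
[np.float64(1.6949790580196837), np.float64(2.2470724348236164)]
```

View pics/t7.png

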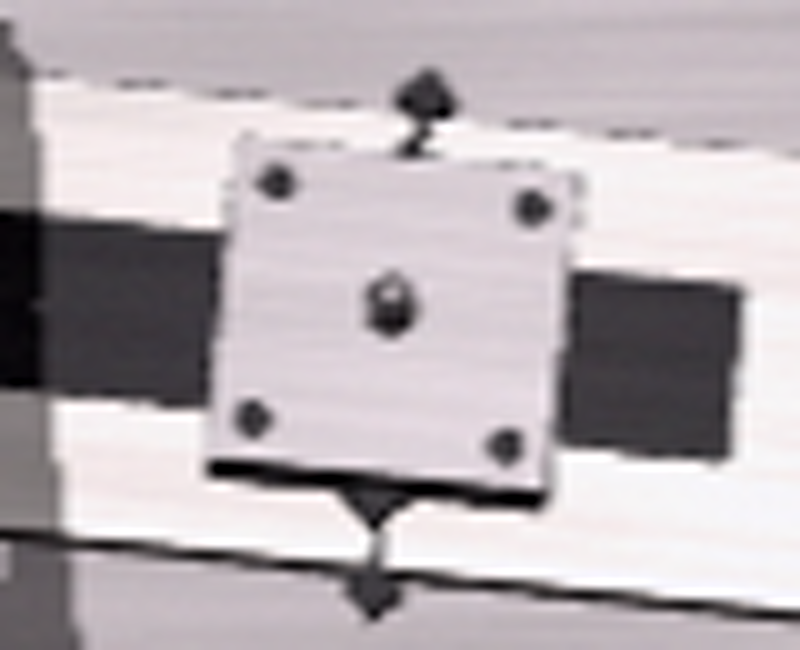

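View pics/s7.png

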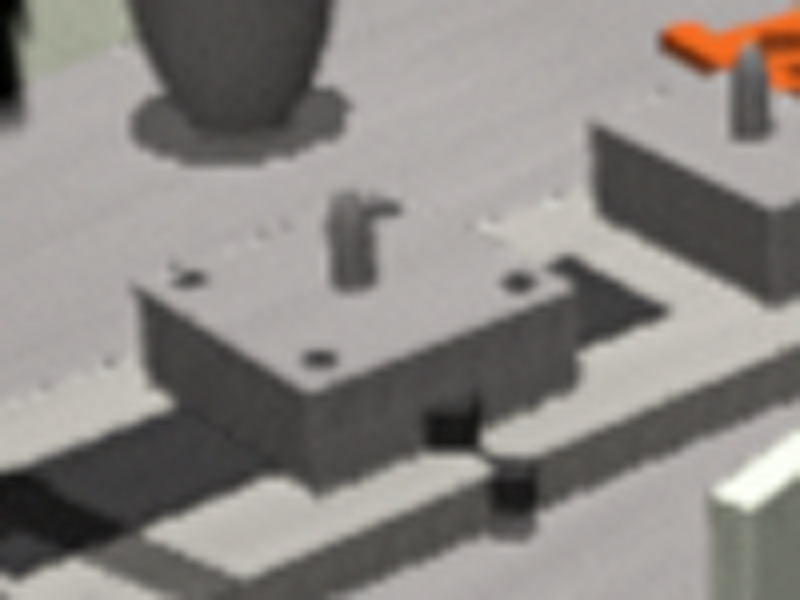

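Bolts now give +1.7 mm (top) and +2.2 mm (side). The lower lug tip at (377,527) is about 0.5 px short of the stroke, so the carriage is within 3 mm and not past the line. Moving to the plate.

Run:
```python
from h import *
rel([456.8,-8.4,110],96.93)
```

```text
rel cm/deg [-20.01 -16.65   0.28 -14.34]
```

Request:
{"api": "play_rows", "payload": {
  "moves": [
    [60,0,-2,-2,-3],
    [60,-3,-5,-3,-6],
    [60,-7,-8,-3,-9],
    [60,-11,-11,-3,-12],
    [60,-15,-14,-3,-14.3],
    [60,-18,-16,-3,-14.3],
    [60,-20,-16.65,-3,-14.3],
    [60,-20,-16.65,-3,-14.3]
  ]
}}

```text
time: 15.5
position: [456.3, -9.9, 143.8]
tool_rot: [0.664, 0.747, -0.0, 0.0]
contact_force: [0.8, 0.5, -0.0]
finger_gap: 53.0
```

Request:
{"api": "play_rows", "payload": {
  "moves": [
    [60,0,0,0,0],
    [60,0,0,0,0],
    [60,0,0,0,0],
    [60,0,0,0,0],
    [60,0,0,0,0],
    [60,0,0,0,0],
    [60,0,0,0,0],
    [60,0,0,0,0]
  ]
}}

```text
time: 16.3
position: [457.3, -8.1, 143.7]
tool_rot: [0.663, 0.748, -0.0, -0.0]
contact_force: [0.8, -0.2, 0.3]
finger_gap: 53.2
```

Run:
```python
from h import *
s=get_state();print(s['time'],psi_of(s['tool_rot']),s['position'],s['contact_force'],s['finger_gap'])
rel([456.8,-8.4,60],96.93)
a=avg("side",2);crop(a,200,100,400,250,4,"pics/s8.png")
a=avg("top",1);crop(a,240,150,400,270,5,"pics/t8.png")
```

```text
16.3 96.90678145309411 [457.25346566  -8.09111962 143.69543628] [ 0.818808   -0.24074753  0.31755752] 53.23338497917491
rel cm/deg [-0.03 -0.05  8.37 -0.02]
```

View pics/s8.png

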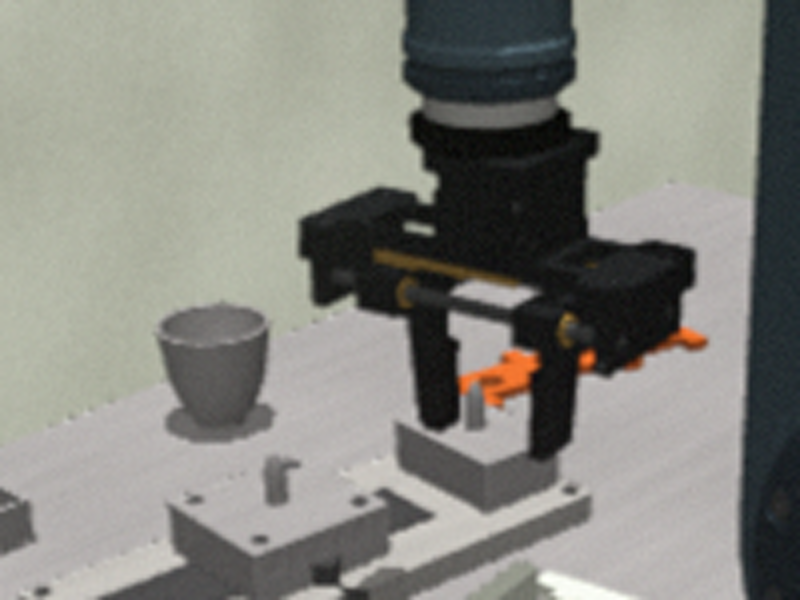

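View pics/t8.png

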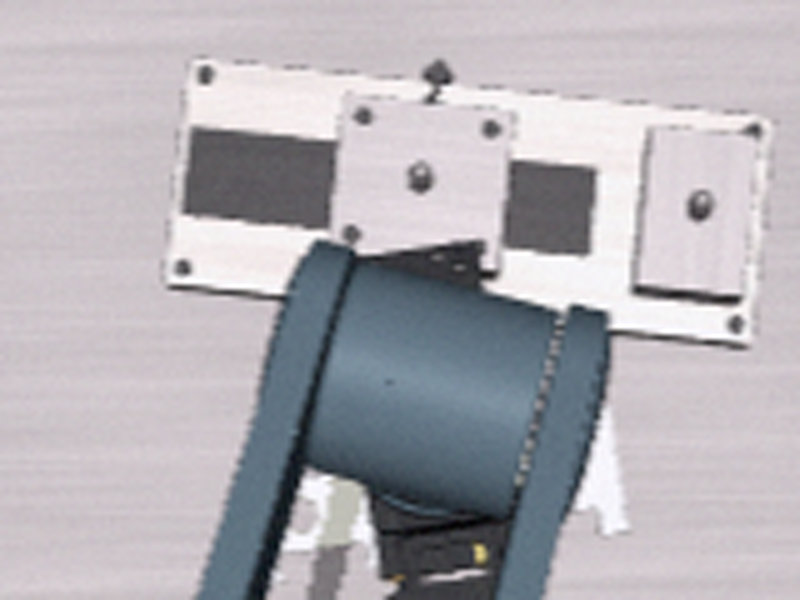

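Run:
```python
from h import *
a=np.radians(96.9);Y=np.array([np.sin(a),-np.cos(a),0]);p=np.array([457.25,-8.09,143.7])
print((proj("side",[p,p+Y*26.6,p-Y*26.6])-[200,100]+.5)*4-.5)
```

```text
[[494.96292041 438.82044991]
 [451.94978645 426.82598658]
 [539.29629211 451.18306924]]
```

The open fingers sit over the white plate at (490,440) in the side crop, within about 1 px of where the TCP should project. Descending.

Request:
{"api": "play_rows", "payload": {
  "moves": [
    [60,0,0,2.5,0],
    [60,0,0,5,0],
    [60,0,0,7.5,0],
    [60,0,0,9.5,0],
    [60,0,0,11,0],
    [60,0,0,12,0],
    [60,0,0,12.5,0],
    [60,0,0,12.5,0]
  ]
}}

```text
time: 17.25
position: [457.1, -8.1, 18.4]
tool_rot: [0.663, 0.748, -0.0, -0.0]
contact_force: [-0.1, 0.1, 0.5]
finger_gap: 52.4
```

Run:
```python
from h import *
s=get_state();print(s['time'],psi_of(s['tool_rot']),s['position'],s['contact_force'],s['finger_gap'])
a=avg("side",2);crop(a,260,180,390,300,5,"pics/s9.png")
```

```text
17.25 96.90007496319664 [457.06817606  -8.1071543   18.43337061] [-0.13893061  0.09405111  0.48715692] 52.360205130014606
```

View pics/s9.png

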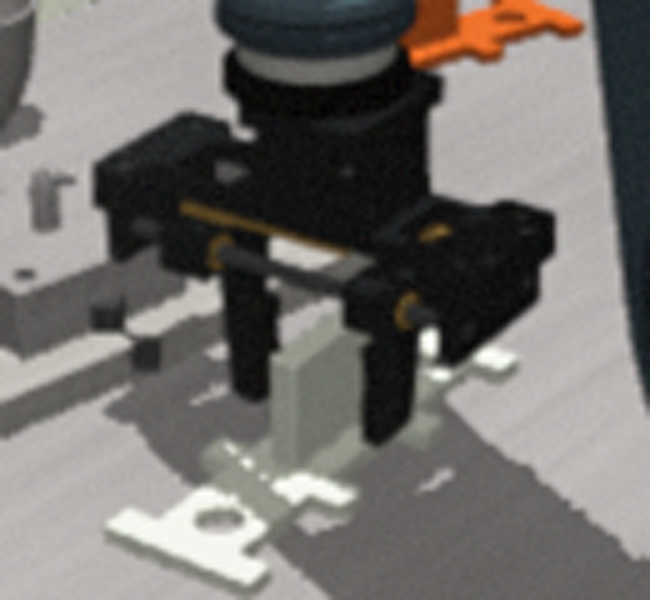

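The blade at (315,390) stands centred between the fingers. Closing, then lifting.

Request:
{"api": "play_rows", "payload": {
  "moves": [
    [0,0,0,0,0],
    [0,0,0,0,0],
    [0,0,0,0,0],
    [0,0,0,0,0],
    [0,0,0,0,0],
    [0,0,0,0,0],
    [0,0,0,0,0],
    [0,0,0,0,0]
  ]
}}

```text
time: 18.15
position: [456.7, -8.1, 18.7]
tool_rot: [0.663, 0.748, -0.0, -0.001]
contact_force: [-4.7, -1.3, 5.4]
finger_gap: 13.6
```

Request:
{"api": "play_rows", "payload": {
  "moves": [
    [0,0,0,0,0],
    [0,0,0,0,0],
    [0,0,0,-0.5,0],
    [0,0,0,-1.5,0],
    [0,0,0,-3.5,0],
    [0,0,0,-6,0],
    [0,0,0,-9,0],
    [0,0,0,-11,0]
  ]
}}

```text
time: 18.95
position: [457.9, -8.2, 131.0]
tool_rot: [0.663, 0.748, 0.001, 0.001]
contact_force: [-0.0, -0.2, -5.0]
finger_gap: 13.9
```

Run:
```python
from h import *
s=get_state();print(s['time'],psi_of(s['tool_rot']),s['position'],s['contact_force'],s['finger_gap'])
mid=np.array([614.6,-80.9]);print(mid)
rel([614.6,-80.9,s['position'][2]],82.66)
```

```text
18.95 96.90359185025176 [457.94047886  -8.19975278 131.01692846] [-0.03476946 -0.17869001 -4.97872491] 13.873411042403125
[614.6 -80.9]
rel cm/deg [-9.1  14.68 -0.   14.24]
```

Request:
{"api": "play_rows", "payload": {
  "moves": [
    [0,-1.2,1.8,0,1.8],
    [0,-2.4,3.7,0,3.6],
    [0,-3.6,5.6,0,5.4],
    [0,-4.8,7.6,0,7.4],
    [0,-6,9.6,0,9.4],
    [0,-7.2,11.6,0,11.4],
    [0,-8.3,13.4,0,13.2],
    [0,-9.1,14.7,0,14.2]
  ]
}}

```text
time: 19.75
position: [615.2, -81.3, 128.9]
tool_rot: [0.751, 0.66, 0.0, 0.0]
contact_force: [1.3, -0.2, -4.8]
finger_gap: 13.5
```

Request:
{"api": "play_rows", "payload": {
  "moves": [
    [0,0,0,0,0],
    [0,0,0,0,0],
    [0,0,0,0.3,0],
    [0,0,0,0.6,0],
    [0,0,0,0.8,0],
    [0,0,0,1,0],
    [0,0,0,1,0],
    [0,0,0,1,0]
  ]
}}

```text
time: 20.55
position: [614.1, -80.8, 118.7]
tool_rot: [0.751, 0.661, -0.0, -0.0]
contact_force: [0.4, 0.1, -4.3]
finger_gap: 13.7
```

Run:
```python
from h import *
s=get_state();print(s['time'],psi_of(s['tool_rot']),s['position'],s['contact_force'],s['finger_gap'])
a=avg("side",4);np.save("a3_side.npy",a);crop(a,230,140,390,260,5,"pics/s10.png")
a=avg("top",4);np.save("a3_top.npy",a);crop(a,270,140,410,245,5.7,"pics/t10.png")
```

```text
20.55 82.70235431369537 [614.09276438 -80.78972264 118.68290558] [ 0.36036604  0.11927674 -4.32872288] 13.725874216906206
```

View pics/s10.png

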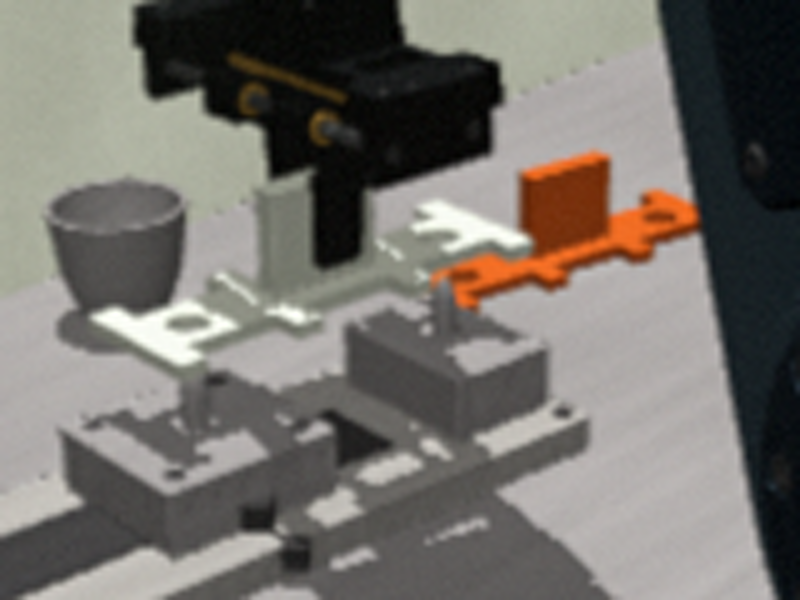

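View pics/t10.png

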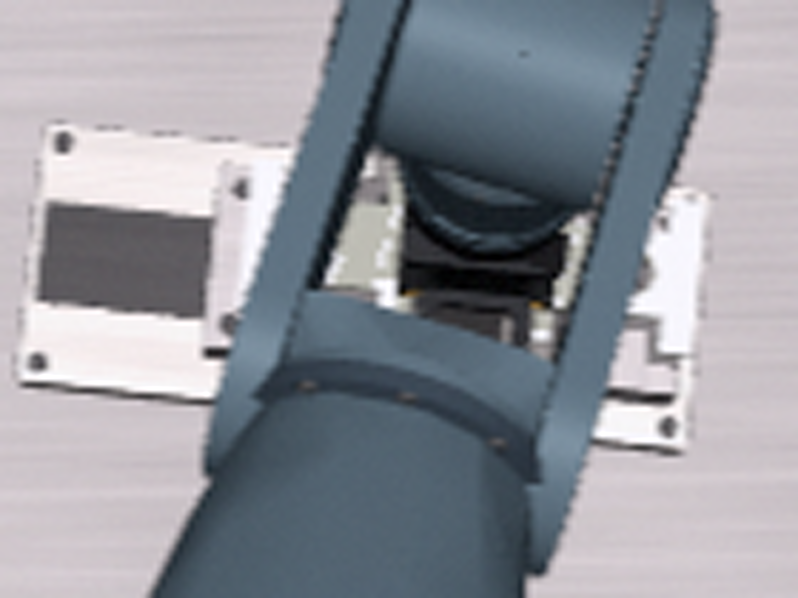

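Run:
```python
from h import *
a=np.load("a3_side.npy")
crop(a,245,190,345,265,8,"pics/s11.png")
# predicted hole circles overlay for plate at pose (p,psi)
def over(p,psi,fn):
    x0,y0,f=245,175,8
    c=a[y0:y0+75,x0:x0+100];im=cv2.resize(c,None,fx=f,fy=f,interpolation=cv2.INTER_CUBIC).clip(0,255).astype('uint8').copy()
    ps=np.radians(psi);X=np.array([np.sin(ps),-np.cos(ps),0]);Yv=np.array([np.cos(ps),np.sin(ps),0]);t=np.linspace(0,6.283,60)
    for s in(75,-75):
        C=np.array(p)+s*Yv+10*(np.cos(t)[:,None]*X+np.sin(t)[:,None]*Yv)
        u=((proj("side",C)-[x0,y0]+.5)*f-.5).round().astype(int);cv2.polylines(im,[u],True,(0,0,255),1)
    cv2.imwrite(fn,im)
over([614.1,-80.8,108.2],82.7,"pics/o1.png")
h=ray("side",unc([(190,322),(437,232)],230,140,5),[107.5,107.5]);print(h,h.mean(0))
```

```text
[[ 624.61681317   -6.382774    107.5       ]
 [ 609.5605803  -157.67223061  107.5       ]] [617.08869674 -82.0275023  107.5       ]
```

View pics/o1.png

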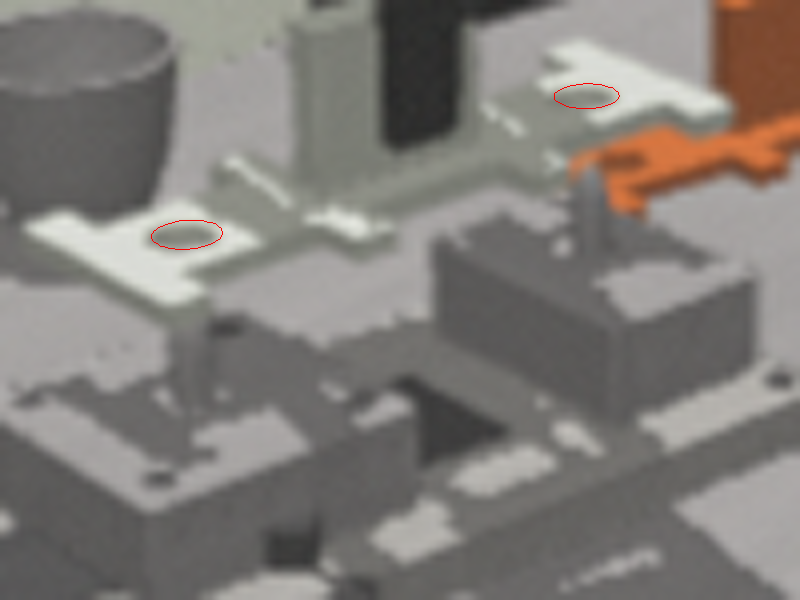

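Predicted hole circles from the robot pose land on the imaged holes at (187,234) and (587,96) to under 1 mm. Robot and camera agree, and the target is the mid-point between the pins at (614.6,-80.6). Lowering to just above the pin tips.

Request:
{"api": "play_rows", "payload": {
  "moves": [
    [0,0,0.05,0.2,0],
    [0,0,0.05,0.4,0],
    [0,0,0.05,0.6,0],
    [0,0,0.05,0.8,0],
    [0,0,0.05,1,0],
    [0,0,0.05,1.1,0],
    [0,0,0.05,1.1,0],
    [0,0,0.05,1.1,0]
  ]
}}

```text
time: 21.75
position: [614.7, -80.9, 107.7]
tool_rot: [0.751, 0.661, 0.0, 0.0]
contact_force: [-0.3, -0.6, -5.0]
finger_gap: 13.8
```

Run:
```python
from h import *
s=get_state();print(s['time'],psi_of(s['tool_rot']),s['position'],s['contact_force'],s['finger_gap'])
a=avg("side",4)
x0,y0,f=245,175,8
im=cv2.resize(a[y0:y0+75,x0:x0+100],None,fx=f,fy=f,interpolation=cv2.INTER_CUBIC).clip(0,255).astype('uint8').copy()
ps=np.radians(82.7);X=np.array([np.sin(ps),-np.cos(ps),0]);Y=np.array([np.cos(ps),np.sin(ps),0]);t=np.linspace(0,6.283,60)
p=s['position']+[0,0,-10.7]
for q in(75,-75):
    C=p+q*Y+10*(np.cos(t)[:,None]*X+np.sin(t)[:,None]*Y)
    cv2.polylines(im,[((proj("side",C)-[x0,y0]+.5)*f-.5).round().astype(int)],True,(0,0,255),1)
for c in([624.7,-5.8],[604.4,-155.7]):
  for z in(55,76):
    C=np.r_[c,z]+6.5*(np.cos(t)[:,None]*X+np.sin(t)[:,None]*Y)
    cv2.polylines(im,[((proj("side",C)-[x0,y0]+.5)*f-.5).round().astype(int)],True,(0,255,0),1)
cv2.imwrite("pics/o2.png",im)
```

```text
21.75 82.70507495285699 [614.65980124 -80.8844152  107.74114867] [-0.27124638 -0.59802403 -4.97773011] 13.811287526508089
```

View pics/o2.png

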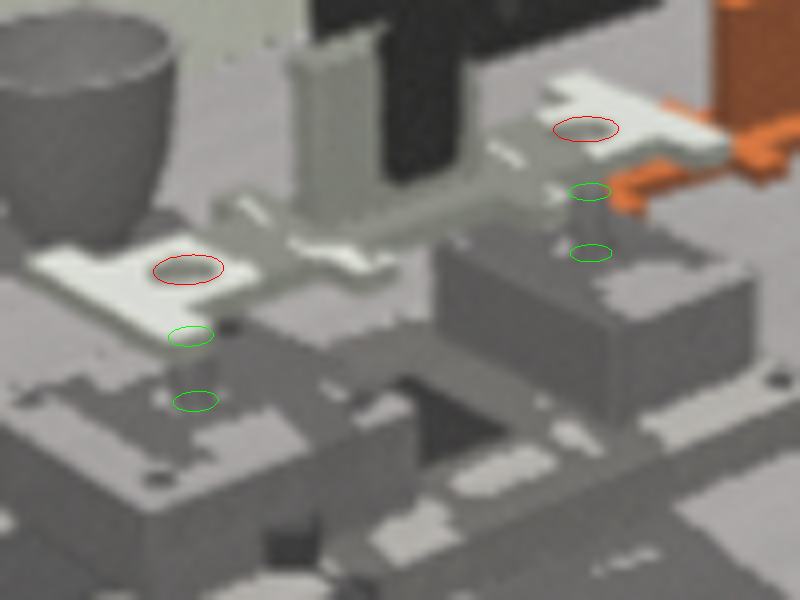

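Holes (red) line up above both pins (green). Lowering slowly while watching the force.

Request:
{"api": "play_rows", "payload": {
  "moves": [
    [0,0,0,0.15,0],
    [0,0,0,0.3,0],
    [0,0,0,0.45,0],
    [0,0,0,0.6,0],
    [0,0,0,0.75,0],
    [0,0,0,0.9,0],
    [0,0,0,1.05,0],
    [0,0,0,1.2,0]
  ]
}}

```text
time: 22.75
position: [614.6, -80.9, 95.6]
tool_rot: [0.751, 0.661, -0.0, -0.0]
contact_force: [-0.8, 0.7, -5.3]
finger_gap: 14.2
```

Run:
```python
from h import *
s=get_state();print(s['time'],s['position'],s['contact_force'],s['ft_torque'])
a=avg("side",3);crop(a,245,175,345,250,8,"pics/s12.png")
```

```text
22.75 [614.60687132 -80.89145749  95.57089045] [-0.84299536  0.65644053 -5.30533423] [-0.02833542 -0.1349548  -0.00016663]
```

View pics/s12.png

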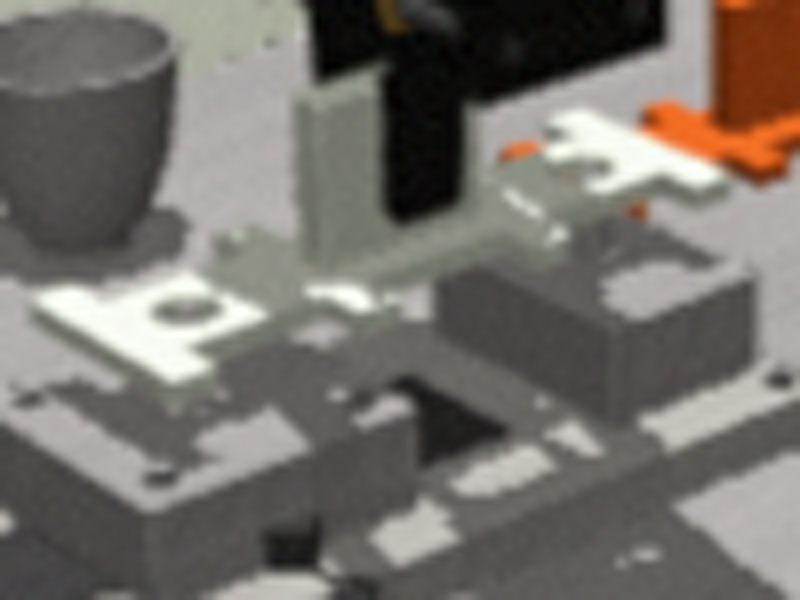

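Request:
{"api": "play_rows", "payload": {
  "moves": [
    [0,0,0,0.15,0],
    [0,0,0,0.3,0],
    [0,0,0,0.45,0],
    [0,0,0,0.6,0],
    [0,0,0,0.75,0],
    [0,0,0,0.9,0],
    [0,0,0,1.0,0],
    [0,0,0,1.1,0]
  ]
}}

```text
time: 23.7
position: [614.6, -80.9, 84.6]
tool_rot: [0.751, 0.661, -0.0, 0.0]
contact_force: [0.3, -0.0, -5.0]
finger_gap: 13.8
```

Run:
```python
from h import *
s=get_state();print(s['time'],s['position'],s['contact_force'],s['ft_torque'])
a=avg("side",3);crop(a,245,175,345,250,8,"pics/s13.png")
```

```text
23.7 [614.63511542 -80.88801778  84.61979022] [ 0.27894034 -0.03320685 -4.95897045] [-0.06990158 -0.12337735  0.03148372]
```

View pics/s13.png

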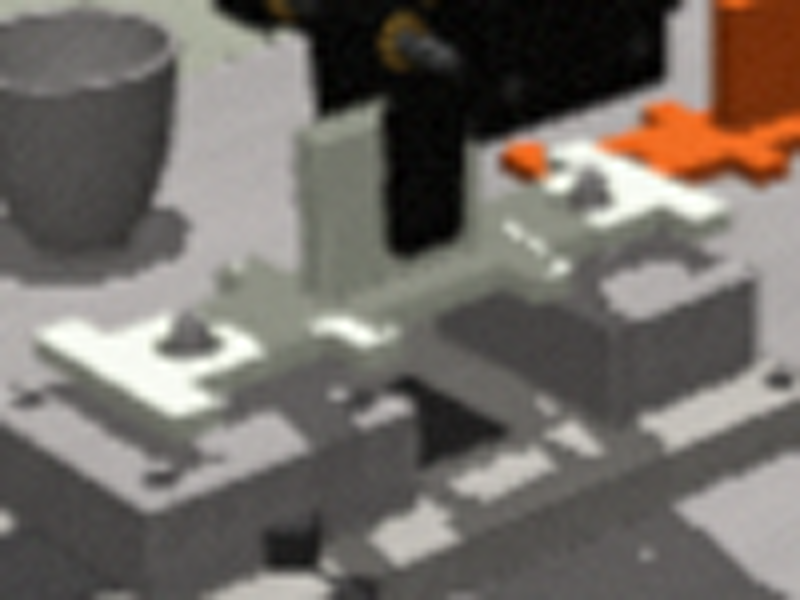

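Both pin tips come up through the holes, at (188,325) and (590,185), without contact force. About 11 mm to go.

Request:
{"api": "play_rows", "payload": {
  "moves": [
    [0,0,0,0.12,0],
    [0,0,0,0.24,0],
    [0,0,0,0.36,0],
    [0,0,0,0.48,0],
    [0,0,0,0.6,0],
    [0,0,0,0.72,0],
    [0,0,0,0.84,0],
    [0,0,0,0.92,0]
  ]
}}

```text
time: 24.65
position: [614.6, -80.9, 75.4]
tool_rot: [0.751, 0.661, -0.0, -0.0]
contact_force: [-0.3, -0.9, -5.2]
finger_gap: 13.3
```

Request:
{"api": "play_rows", "payload": {
  "moves": [
    [0,0,0,0.04,0],
    [0,0,0,0.08,0],
    [0,0,0,0.12,0],
    [0,0,0,0.16,0],
    [0,0,0,0.2,0],
    [0,0,0,0.2,0],
    [0,0,0,0.2,0],
    [0,0,0,0.2,0]
  ]
}}

```text
time: 25.45
position: [614.7, -80.9, 73.8]
tool_rot: [0.751, 0.661, 0.0, 0.0]
contact_force: [-0.1, -0.7, -1.9]
finger_gap: 13.9
```

Request:
{"api": "play_rows", "payload": {
  "moves": [
    [0,0,0,0.02,0],
    [0,0,0,0.04,0],
    [0,0,0,0.06,0],
    [0,0,0,0.08,0],
    [0,0,0,0.08,0],
    [0,0,0,0.08,0],
    [0,0,0,0.08,0],
    [0,0,0,0.08,0]
  ]
}}

```text
time: 26.25
position: [614.7, -80.9, 73.7]
tool_rot: [0.751, 0.661, -0.0, 0.0]
contact_force: [-4.9, 1.6, 6.3]
finger_gap: 13.9
```

Run:
```python
from h import *
s=get_state();print(s['time'],s['position'],s['contact_force'],s['ft_torque'])
a=avg("side",4);crop(a,245,175,345,250,8,"pics/s14.png")
```

```text
26.25 [614.68480368 -80.88867071  73.71440844] [-4.94274463  1.57362173  6.33484548] [ 0.11356162  0.84854265 -0.0311449 ]
```

View pics/s14.png

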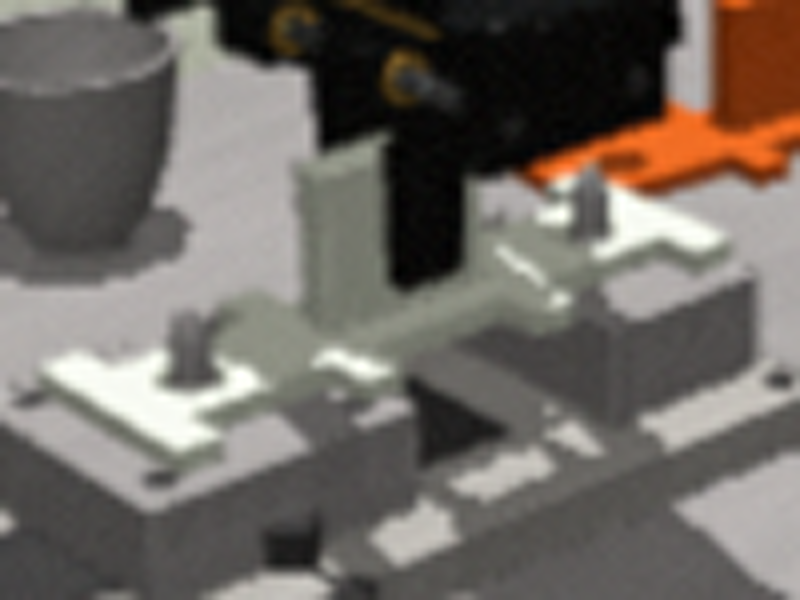

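Seated: the plate lies on both blocks and the load is about 11 N upward. Releasing, then rising straight up.

Request:
{"api": "play_rows", "payload": {
  "moves": [
    [10,0,0,0,0],
    [20,0,0,0,0],
    [30,0,0,0,0],
    [40,0,0,0,0],
    [45,0,0,0,0],
    [45,0,0,0,0],
    [45,0,0,0,0],
    [45,0,0,0,0]
  ]
}}

```text
time: 27.25
position: [614.6, -80.9, 72.7]
tool_rot: [0.751, 0.661, 0.0, 0.0]
contact_force: [-0.2, -0.4, -0.7]
finger_gap: 39.7
```

Request:
{"api": "play_rows", "payload": {
  "moves": [
    [45,0,0,-0.3,0],
    [45,0,0,-1,0],
    [45,0,0,-2.5,0],
    [45,0,0,-4.5,0],
    [45,0,0,-7,0],
    [45,0,0,-10,0],
    [45,0,0,-13,0],
    [45,0,0,-16,0]
  ]
}}

```text
time: 28.05
position: [614.7, -80.9, 235.6]
tool_rot: [0.751, 0.661, 0.0, 0.001]
contact_force: [1.3, 0.9, -0.1]
finger_gap: 39.9
```

Request:
{"api": "play_rows", "payload": {
  "moves": [
    [45,0,-4,0,0],
    [45,0,-8,0,0],
    [45,0,-12,0,0],
    [45,0,-16,0,0],
    [45,3,-20,0,0],
    [45,6,-22,0,0],
    [45,9,-22,0,0],
    [45,12,-22,0,0]
  ]
}}

```text
time: 28.85
position: [411.6, 67.1, 234.6]
tool_rot: [0.751, 0.66, 0.001, 0.001]
contact_force: [0.6, -0.7, -0.2]
finger_gap: 39.7
```

Run:
```python
from h import *
s=get_state();print(s['time'],s['position'],s['contact_force'],s['finger_gap'])
a=avg("side",4);np.save("a5_side.npy",a);crop(a,225,175,355,270,6,"pics/s15.png");cv2.imwrite("pics/side5.png",a.astype('uint8'))
a=avg("top",4);np.save("a5_top.npy",a);crop(a,285,155,365,220,10,"pics/t15.png")
cv2.imwrite("pics/top5.png",a.astype('uint8'))
```

```text
28.85 [411.57930144  67.07586793 234.61042857] [ 0.62747015 -0.66444721 -0.21011645] 39.68116842750684
```

View pics/s15.png

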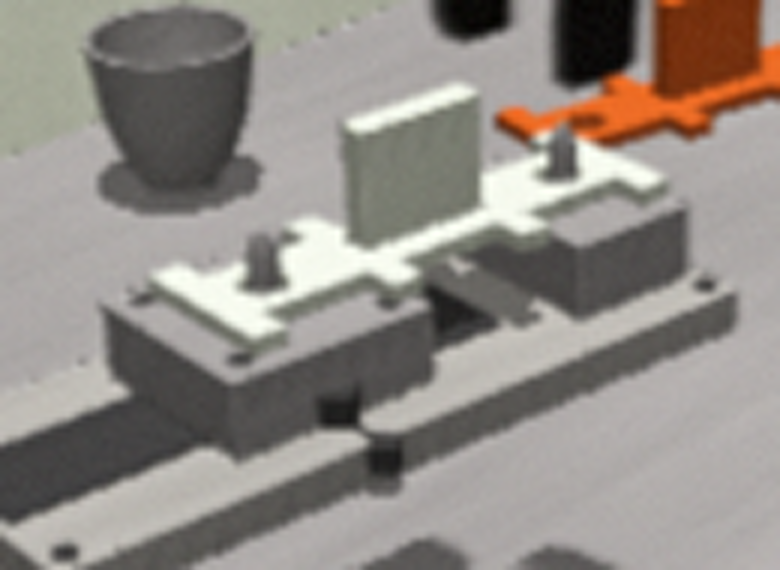

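View pics/t15.png

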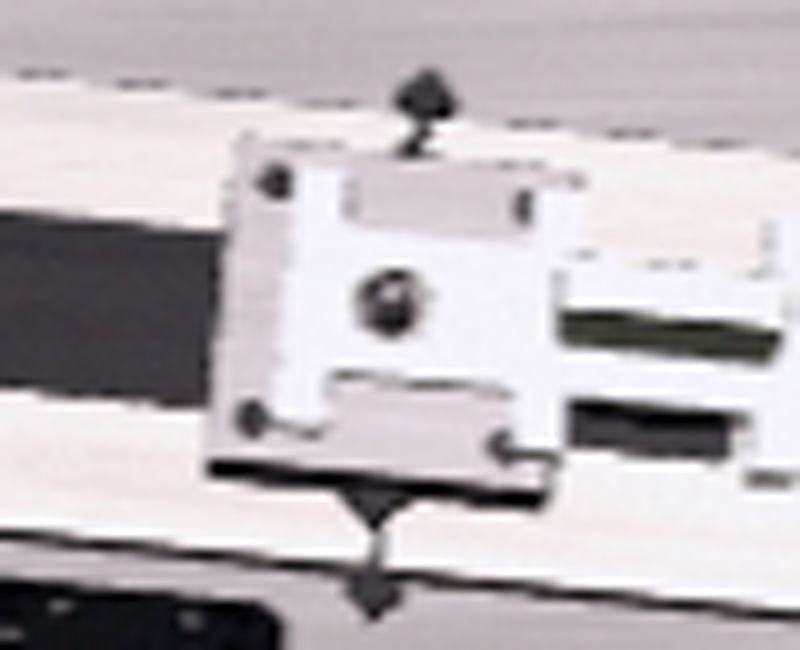

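View pics/top5.png

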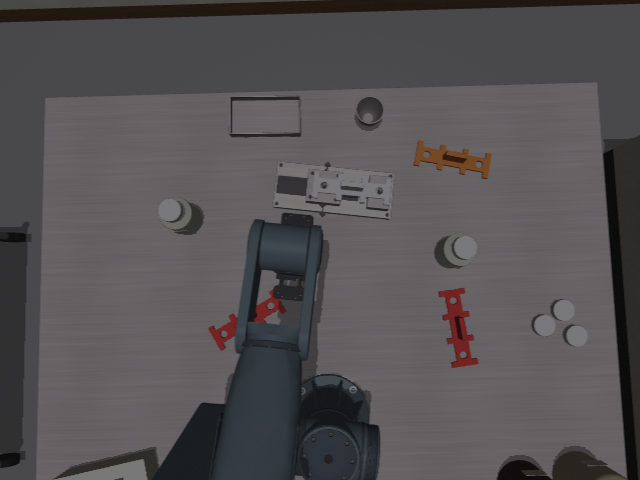

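The plate lies flat with both pins through its holes. The carriage bolts at (276,181) and (250,418) are where they were before the placing, and the lug at (377,527) is level with the stroke. Handing in.

```bash
python3 -c "
from rig import *
print(finish_job(),get_state()['time'])"
```

```text
the job is handed in; nothing more can be done
the job is handed in; nothing more can be done
```

The jig is set up and handed in at about 29 s. I pushed the carriage to the line with closed fingers against its +y end face. I then gripped the white comb plate by its upright blade, lowered it over both pins and let go only once both blocks were carrying it.

- **Carriage:** the last estimates, made before the plate went on, were +1.7 mm (top camera) and +2.2 mm (side camera). That is within 3 mm and not past the line. The lug tips read about 1 to 2 mm. The final pictures show the carriage bolts and lugs in the same place after the plate was set down.
- **Plate:** both pins stand up through the holes and the plate lies flat on both blocks. I saw no contact force until it seated. I stopped at about 11 N of upward load and then released.
- **Rest of the scene:** the arm ended well clear, touching nothing. The bottles and the red and orange look-alikes were not touched.
- **Disagreements:** measured from the finger position, the carriage came out about 2 mm further from the line than the cameras showed. I put this down to an unknown finger depth or calibration error and went by the camera readings. The individual camera estimates also differed from each other by about 1 mm, and by up to 3 mm before the last nudge.

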